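# Roll down the rim band of a scalloped platter on a free-running carriage

### The job

Take the edge roller by its wooden handle and, keeping it upright, set its rubber roller into the hollow of the platter's blue rim beside the green dot, pressing for a second or two with about 3 newtons (the sprung head pushed back about 30 mm, keep it between 15 and 45 mm). Without lifting off and at that same pressure all the way, roll along the rim up onto the crown by the yellow dot, stay on the top of the crown for a good five seconds although the free carriage wants to roll out from under you, then roll on down into the hollow by the red dot, let the carriage come to rest and finish there while still holding the roller pressed in. Let the carriage never run to its end stops, touch the jig and platter with the roller only, and leave everything else on the table alone.

Things in the scene. Friction and masses are not known exactly. Their poses are not given: they have to be found in the camera images.
- jig: Fixed jig: grey bed 200 x 610 mm with two steel rails 22 mm up. Origin on the table under mid-travel of the carriage; x axis points away from the robot, y along the rails to the robot's left, z up. Turned up to 0.15 rad. Nothing on it is higher than 105 mm. It carries a rolling carriage, and that a sprung head with the platter, whose blue rim is a level round bar 16 mm thick.
- carriage (a joint): Position of the green carriage along the jig's y axis, m; 0 in mid-travel, end stops at -0.155 and +0.155 (stay within 0.145). Ball bearings: friction under 0.02 N, drag 0.3 N s/m, no spring. All that rolls (carriage 2.0 kg, head and platter 1.0 kg) is 3.0 kg nominal; the carriage's share varies by -25 to +30 per cent.
- head (a joint): How far the sprung head with the platter is pushed back along the jig's +x axis, m; 0 relaxed, 0.07 at its stop. Spring 100 N/m from zero (15, 30, 45 mm = 1.5, 3, 4.5 N), damping 6 N s/m. A black pointer over the carriage's middle stands on the green strip from 15 to 45 mm. The head does not move sideways on the carriage.
- crown (a point): Top of the rim's crown (yellow dot), on the rim's centreline, 75 mm up; axes as the jig's; at (-0.140, 0, 0.075) in the jig's frame when head and carriage are 0, moves with both. In plan the centreline lies 7.3 (1 - cos(pi s/120)) mm behind it in x, s mm to either side in y, up to s = 120 (radius 200 mm at crown and hollows); beyond, ears come forward 0.006 (s - 120)^2 mm, to s = 165.
- start_hollow (a point): Deepest point of the starting hollow (green dot), on the rim's centreline: 120 mm from the crown along +y (robot's left), 14.6 mm further back. Approach it level from the robot's side. The roller presses square to the rim: on a flank that drives the carriage sideways, on the crown the carriage runs off to either side, in a hollow it centres itself.
- end_hollow (a point): Deepest point of the hollow where the rolling ends, red dot behind it: 120 mm from the crown along -y, likewise 14.6 mm further back.
- roller: Edge roller, 0.19 kg, 165 mm tall, upright on a steel foot 36 mm across; origin under the foot's centre, z up. Black rubber roller, 40 mm diameter, turns freely on the upright axis from 6 to 72 mm up (use its straight middle, 24 to 54 mm up); brass collar 76 to 85 mm; square wooden handle 24 x 24 mm, sides along the body's x and y, 85 to 165 mm up.
- roller_mid (a point): Middle of the rubber roller on its axis, 39 mm above the foot. It touches the rim when 28 mm (20 + 8) from the rim's centreline in plan; its height is right when level with the crown (75 mm above the table, up to 18 mm off allowed).
- roller_grip (a point): Middle of the wooden handle, 125 mm above the foot: grip here from above, with the fingers across two flat sides.
- jar_ochre: Bystander: amber jar 64 mm wide, 85 mm tall, origin under it.
- paint_tin: Bystander: blue-labelled tin 72 mm wide, 95 mm tall, origin under it.
- bowl_a: Bystander: blue bowl 140 mm wide, 70 mm tall, origin under it.
- bowl_b: Bystander: white bowl 130 mm wide, 65 mm tall, origin under it.
- brush_cup: Bystander: terracotta cup 76 mm wide, 100 mm tall, origin under it.

How it is judged:
On the way, in this order (a step that is already met when the one before it is completed fails the run):
1. the roller is pressed into the hollow by the green dot with 1.5 to 4.5 N for a second (y of roller_mid in the frame of crown between 0.095 and 0.145 m and value of joint head between 0.015 and 0.045 m and x of roller_mid in the frame of crown between -0.042 and 0 m and z of roller_mid in the frame of crown between -0.018 and 0.018 m and angle between roller's own z axis and vertical below 0.25 rad), for 0.8 s.
2. it rolls up the flank towards the crown, still at that pressure (y of roller_mid in the frame of crown between 0.04 and 0.085 m and value of joint head between 0.015 and 0.045 m and x of roller_mid in the frame of crown between -0.042 and 0 m and z of roller_mid in the frame of crown between -0.018 and 0.018 m and angle between roller's own z axis and vertical below 0.25 rad), for 0.1 s.
3. it stays within 30 mm of the top of the crown for four seconds at that pressure (y of roller_mid in the frame of crown between -0.03 and 0.03 m and value of joint head between 0.015 and 0.045 m and x of roller_mid in the frame of crown between -0.042 and 0 m and z of roller_mid in the frame of crown between -0.018 and 0.018 m and angle between roller's own z axis and vertical below 0.25 rad), for 4 s.
4. it rolls down the far flank, still at that pressure (y of roller_mid in the frame of crown between -0.085 and -0.04 m and value of joint head between 0.015 and 0.045 m and x of roller_mid in the frame of crown between -0.042 and 0 m and z of roller_mid in the frame of crown between -0.018 and 0.018 m and angle between roller's own z axis and vertical below 0.25 rad), for 0.1 s.
5. it rests pressed in the hollow by the red dot, the carriage nearly still (y of roller_mid in the frame of crown between -0.15 and -0.09 m and value of joint head between 0.015 and 0.045 m and x of roller_mid in the frame of crown between -0.042 and 0 m and z of roller_mid in the frame of crown between -0.018 and 0.018 m and angle between roller's own z axis and vertical below 0.25 rad and velocity of joint carriage between -0.06 and 0.06 m/s and value of joint carriage between -0.145 and 0.145 m), for 0.8 s.
At the end, for the whole second after the job is handed in: The roller, upright, is held against the rim in the hollow by the red dot (within 30 mm of its deepest point along the rim) with the head pushed back 15 to 45 mm (1.5 to 4.5 N), and the carriage is slower than 0.06 m/s and clear of its stops (all of step 5); the arm keeps its last pose, push and grip.
It fails at once if the press goes far over the band (head pushed back more than 58 mm) (value of joint head above 0.058 m).
It fails at once if the carriage runs to an end stop (value of joint carriage above 0.148 m or value of joint carriage below -0.148 m).
It fails at once if on the crown or a flank the roller lifts off or its pressure leaves 1.2 to 4.8 N (y of roller_mid in the frame of crown between -0.06 and 0.06 m and x of roller_mid in the frame of crown between -0.036 and 0 m and z of roller_mid in the frame of crown between -0.03 and 0.03 m and (value of joint head below 0.012 m or value of joint head above 0.048 m)).
It fails at once if the hand touches the platter, carriage or jig (contact force between any of the fingers, the arm and jig above 1 N).
It fails at once if a bystander is shoved (distance of any of jar_ochre, paint_tin, bowl_a, bowl_b, brush_cup from where it was at the start of the episode above 0.03 m).
It also fails if it takes over 61 s, if anything falls off the work surface, if the arm or the gripper's body presses on something with over 40 N, if the wrist force passes 120 N, or if a joint passes its speed limit or range.

### The arm

A 7-joint arm with a two-finger parallel gripper is mounted at the origin on the work surface. World frame = base frame: x ahead of the robot, y to its left, z up, the work surface at z = 0. Lengths are in m, angles in rad, forces in N, time in s.
With the tool pointing down it reaches from about 0.425 to 1.025 m from the base axis. Payload 9.4 kg.
Tool frame: the origin (TCP) lies on the front face of the gripper's body, between the roots of the fingers; the fingertips stand 73 mm ahead of it and the grasp point (between the pads) lies 54 mm ahead of it; z points along the fingers, y is the line along which they close (so a half turn about z gives the same grasp; the last joint's range is limited). The gripper opens to 85 mm and grips with 20 to 120 N. Pads are 22 mm wide; open, the fingers measure 114 mm over their backs; the gripper's body (76 mm by 85 mm) begins 54 mm behind the grasp point. The pads swing forward as they close: fully open they stand 13 mm farther back than shut.
Start: joints at [-1.244, 0.599, -0.003, 1.599, 0.002, 0.943, -0.08], TCP at [0.285, 0.667, 0.304] pointing down, gripper open.
Joint ranges: [-2.57, 2.57], [-0.35, 1.97], [-1.29, 1.29], [0.11, 2.56], [-1.05, 4.19], [0.11, 1.86], [-2.63, 2.63]. Speed limits (rad/s): [2.22, 2.22, 3.01, 3.01, 3.14, 3.14, 3.14].

### API

Orientations are given as a unit quaternion [x, y, z, w].
In Python, from workcell import readout, viewer, env gives the robot as it stands.
- The arm moves only by the tool drive_tool, never from a script. Its argument "deltas" is a list of rows, each an object of numbers: "dx", "dy", "dz": the shift along the tool's x, y, z normalised to -1 to 1, where 1 is 150 mm; "twist": the turn about the tool's z normalised to -1 to 1, where 1 is pi rad; "jaw": the opening, from -1 (shut) to 1 (fully open). A call has 1 to 5 rows; each row is the pose to reach, as a shift and turn from the pose commanded when the call began, along the tool's axes at that moment, turning the shorter way round; what a row does not reach only later rows make up. A row lasts 1/10 s, in which the tool goes at most 50 mm and 8.59 degrees, less where a joint would pass 70% of its speed; a pose out of reach is approached as far as the arm can. A call with a number of a shift or a turn outside -1 to 1 is refused whole. A call with a gripper value outside its range is refused whole. The fingers move at their own pace and stop on an object; "force" is the grip in N (left out, the last holds). Time passes only in rows, so rows that repeat a pose let the fingers close. It gives the time, the measured TCP pose, the force, the opening and the grip force at its end, in the units of the state.
- readout.state(): the state, without advancing time (a new reading comes with each control period).
- viewer.snapshot(name): name is "side" or "top"; returns a dict with "image" (480x640x3 uint8, red, green, blue), "K" (3x3 intrinsics, pixels), "k1" (the pictures are not rectified: a ray, as slopes to the right and down, at radius r is drawn at 1 + k1 r^2 times it, then the intrinsics apply), "R" (3x3) and "t" (3): a world point X has camera coordinates R X + t. Camera axes: x right, y down, z forward; pixel columns grow to the right and rows downward; lengths in m; the calibration is good to about 2 mm. A picture is of the moment at which its call begins. There is no depth.
- env.close_job(): hands the job in; it is judged then, once.
The state is a dict: "time_s": time; "qpos": joint angles; "qvel": joint speeds; "joint_efforts": joint torques, N m; "ee_pos": TCP position; "orientation": TCP orientation; "ft_force": force on the tool from outside, world axes, zero at the start; "ft_torque": the same for the moment, N m; "width": finger opening in m; "grasp_force": force on a finger pad.
Only numpy, scipy, OpenCV 4.12 (cv2) and the standard library are available. Lean on these libraries where they do the work, as an engineer would, in place of code of your own. Each camera call takes 0.05 s, during which the arm holds its last target. There are 200 camera calls.

## Working session

There is one attempt and no reset: what is moved stays moved. The work goes in short steps, Python scripts to look and compute and a tool call to move; the robot and the scene stay as the last step left them, time stands still between calls to the robot, and variables do not carry over. Pictures are saved under pics/ and viewed, at most 10 in all, crops included, and the job is handed in when it is done.

Besides the shell and the picture viewer there is one more tool, called after ">>>" by a JSON object that holds its "fn" and its "kwargs", one argument or row to a line. drive_tool: Moves the arm, as the interface text tells. Its arguments: {"type":"object","properties":{"deltas":{"type":"array"},"force":{"type":"number"}},"required":["deltas"]}

```bash
mkdir -p pics; ls
cat > h.py <<'E'
import numpy as np, cv2
from workcell import readout, viewer, env
def snap(name,fn=None):
    s=viewer.snapshot(name)
    if fn: cv2.imwrite('pics/'+fn,s['image'][:,:,::-1])
    return s
def ray(s,u,v):
    K=np.array(s['K']);R=np.array(s['R']);t=np.array(s['t'])
    d=np.array([s['k1'],0,0,0.])
    p=cv2.undistortPoints(np.array([[[u,v]]],float),K,d)[0,0]
    return -R.T@t, R.T@np.array([p[0],p[1],1.])
def atz(s,u,v,z):
    c,d=ray(s,u,v); return c+d*(z-c[2])/d[2]
def proj(s,X):
    X=np.array(X,float).reshape(-1,3)
    return cv2.projectPoints(X,cv2.Rodrigues(np.array(s['R']))[0],np.array(s['t'],float),np.array(s['K']),np.array([s['k1'],0,0,0.]))[0][:,0]
E
python3 - <<'E'
from h import *
import pickle
d={}
for n in('side','top'):
    s=snap(n,n+'0.png'); d[n]=s
    print(n,s['K'],s['k1'],-np.array(s['R']).T@s['t'],np.array(s['R']))
pickle.dump(d,open('s0.pkl','wb'))
print(readout.state())
E
```

```text
pics
side [[614.63462475   0.         324.93701851]
 [  0.         614.63462475 241.20554823]
 [  0.           0.           1.        ]] -0.04895203510858347 [-1.01831431 -0.33100983  1.10925621] [[ 0.2128654  -0.97702799  0.01022888]
 [-0.53371686 -0.12503732 -0.83636833]
 [ 0.81843426  0.17257455 -0.54807243]]
top [[492.614362     0.         314.58363305]
 [  0.         492.614362   233.98079705]
 [  0.           0.           1.        ]] -0.0966434088864076 [0.30714207 0.02356888 1.52449473] [[-0.01083933 -0.99965319  0.02400025]
 [-0.99177595  0.0076867  -0.12775516]
 [ 0.12752637 -0.02518765 -0.99151531]]
{'time_s': 0.1, 'qpos': array([-1.24367026,  0.60005603, -0.00252091,  1.60005208,  0.00179889,
        0.94291591, -0.0798179 ]), 'qvel': array([ 6.13693846e-06, -1.76764890e-03,  1.03116312e-03, -1.94470474e-03,
       -4.51462927e-04,  3.83380618e-04, -1.24452196e-03]), 'joint_efforts': array([ 4.88180376e-03, -7.77989101e+01,  1.56935781e+00, -2.58624297e+01,
        1.25601894e-02,  5.47726551e-03, -3.01499233e-05]), 'ee_pos': array([0.28476888, 0.66637946, 0.3030949 ]), 'orientation': array([ 2.00533335e-01,  9.79686619e-01, -7.11125950e-04, -7.17577760e-05]), 'ft_force': array([ 0.1556525 , -0.43401339, -0.00572868]), 'ft_torque': array([-0.01437038,  0.014102  ,  0.01102505]), 'grasp_force': 0.0, 'width': 0.08530388683181327}
```

View pics/top0.png

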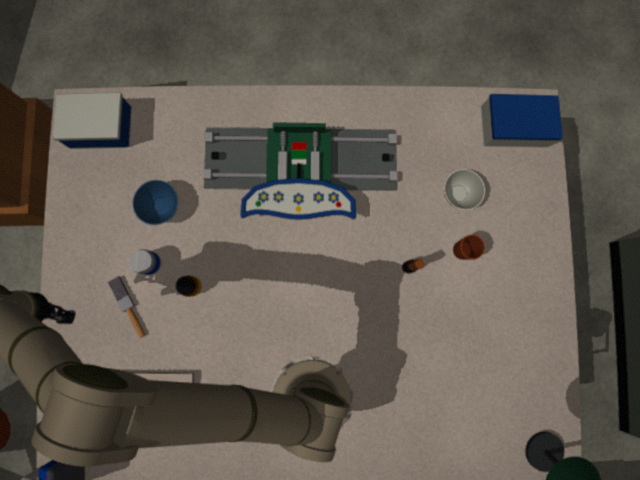

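View pics/side0.png

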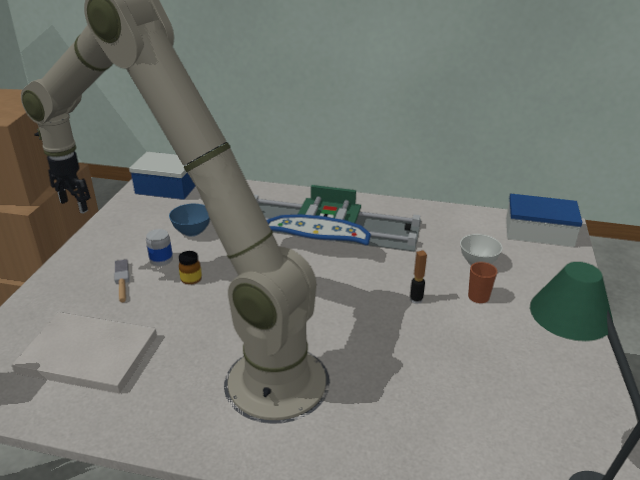

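The top view shows the jig near (300,160), the platter rim with its yellow dot near (298,209), and the roller near (410,265), with the terracotta cup to its right at (468,247). The side view shows the roller standing from about (417,297) up to (420,252). I'll enlarge the platter and the roller.

Run:
```python
import cv2,numpy as np
t=cv2.imread('pics/top0.png');s=cv2.imread('pics/side0.png')
a=cv2.resize(t[120:280,200:440],(720,480),interpolation=cv2.INTER_CUBIC)
cv2.imwrite('pics/c1.png',a)
b=cv2.resize(s[180:310,250:510],(780,390),interpolation=cv2.INTER_CUBIC)
cv2.imwrite('pics/c2.png',b)
```

```text
(no output)
```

View pics/c1.png

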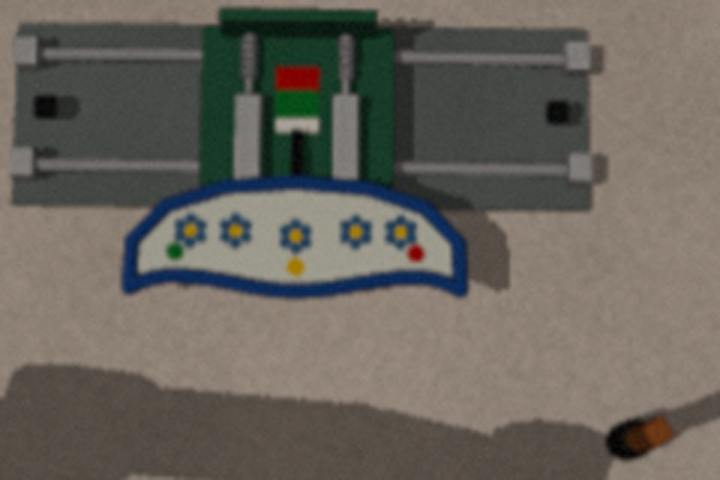

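View pics/c2.png

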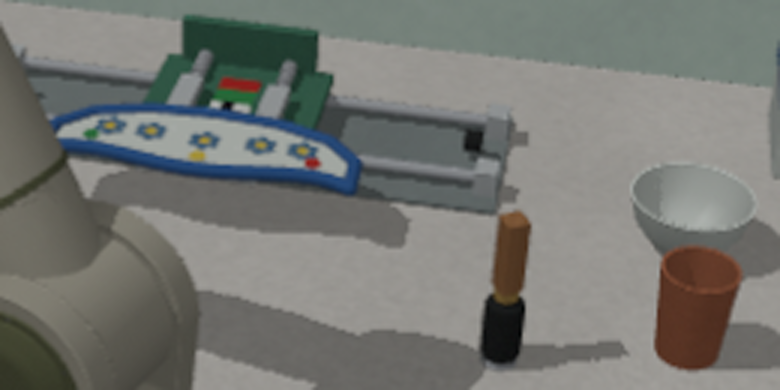

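The crops show the crown centreline at about crop (295,289), rim ends at (128,288) and (464,290), and the front rail from (35,163) to (568,168). The handle top is at about (657,430) in the top crop and (514,218) in the side crop, and the foot bottom at (501,358).

Run:
```python
from h import *
import pickle
d=pickle.load(open('s0.pkl','rb'));T=d['top'];S=d['side']
ct=lambda x,y:(200+(x+.5)/3-.5,120+(y+.5)/3-.5)
cs=lambda x,y:(250+(x+.5)/3-.5,180+(y+.5)/3-.5)
P=lambda n,p:print(n,np.round(p,4))
P('crown',atz(T,*ct(295,289),.075));P('yellow top/side',[*atz(T,*ct(295,267),.083),*atz(S,*cs(197,156),.083)])
P('green',[*atz(T,*ct(175,251),.083),*atz(S,*cs(92,134),.083)])
P('red',[*atz(T,*ct(416,254),.083),*atz(S,*cs(313,163),.083)])
for n,a,b in(('front',(35,163),(568,168)),('rear',(40,53),(568,60))):
    A=atz(T,*ct(*a),.022);B=atz(T,*ct(*b),.022);v=A-B;P(n,[*A,*B,np.arctan2(-v[0],v[1])])
for z in(0.0,.012):P('bed',np.array([atz(T,*ct(*c),z)[:2] for c in((12,205),(590,210),(15,25),(588,32))]).ravel())
P('earL',atz(T,*ct(128,288),.075));P('earR',atz(T,*ct(464,290),.075))
P('handle top',[*atz(T,*ct(657,430),.165),*atz(S,*cs(514,219),.165)])
P('foot',[*atz(S,*cs(501,353),.0)])
print(readout.state()['time_s'])
# simulate handle-yaw: blow up later
r=atz(S,*cs(514,219),.165)
x,y=r[:2]
for yaw in(0,.3,.6,.9,1.2):
    c,s=np.cos(yaw),np.sin(yaw);q=[[x+.012*(c*a-s*b),y+.012*(s*a+c*b),.165] for a,b in((1,1),(1,-1),(-1,-1),(-1,1))]
    print(yaw,np.round((proj(S,q)-[250,180])*3+1).astype(int).tolist(),np.round((proj(T,q)-[200,120])*3+1).astype(int).tolist())
im=cv2.imread('pics/side0.png')[244:284,400:440];im2=cv2.imread('pics/top0.png')[250:280,395:435]
cv2.imwrite('pics/c3.png',np.hstack([cv2.resize(im,(400,400),interpolation=2),cv2.resize(im2,(400,300),interpolation=2)[:].repeat(1,0) if 0 else cv2.copyMakeBorder(cv2.resize(im2,(400,300),interpolation=2),0,100,0,0,0)]))
```

```text
crown [0.548  0.0356 0.075 ]
yellow top/side [0.5687 0.0354 0.083  0.5604 0.0329 0.083 ]
green [0.5857 0.1542 0.083  0.5774 0.1509 0.083 ]
red [ 0.5811 -0.0848  0.083   0.5747 -0.0871  0.083 ]
front [ 0.692   0.3063  0.022   0.6836 -0.2509  0.022  -0.0151]
rear [ 0.8113  0.3037  0.022   0.8014 -0.255   0.022  -0.0178]
bed [ 0.6524  0.3339  0.6434 -0.2769  0.8504  0.3355  0.8403 -0.282 ]
bed [ 0.6497  0.3314  0.6407 -0.2745  0.8461  0.3331  0.8361 -0.2796]
earL [0.5502 0.2014 0.075 ]
earR [ 0.5458 -0.1327  0.075 ]
handle top [ 0.3981 -0.3005  0.165   0.3958 -0.3019  0.165 ]
foot [ 0.4086 -0.3041  0.    ]
0.1
0 [[502, 210], [528, 213], [526, 228], [500, 225]] [[645, 420], [671, 419], [672, 445], [646, 446]]
0.3 [[498, 212], [524, 211], [530, 226], [504, 227]] [[642, 424], [666, 416], [675, 441], [651, 449]]
0.6 [[496, 215], [519, 209], [532, 223], [509, 229]] [[641, 429], [661, 415], [676, 436], [656, 450]]
0.9 [[495, 218], [513, 209], [533, 220], [515, 230]] [[641, 435], [656, 414], [676, 430], [661, 451]]
1.2 [[496, 221], [508, 209], [532, 217], [520, 229]] [[642, 440], [651, 416], [675, 425], [666, 449]]
```

View pics/c3.png

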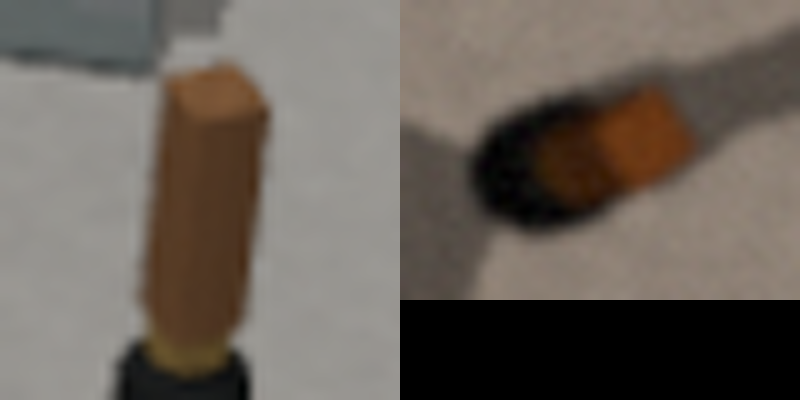

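The yellow, green and red dots triangulate to about z = 0.077, and the ears are 334 mm apart, so the scale is right. The crown is near (0.548, 0.036), the jig yaw is about -0.016 and the carriage is at about +5 mm. The roller is near (0.398, -0.302) with a yaw of about 0.62.

Next I'll sweep the arm round to it.

>>> {"fn": "drive_tool", "kwargs": {
  "deltas": [
    {"dx":-0.2,"dy":-0.2,"twist":0.035},
    {"dx":-0.4,"dy":-0.4,"twist":0.07},
    {"dx":-0.6,"dy":-0.6,"twist":0.105},
    {"dx":-0.8,"dy":-0.8,"twist":0.14},
    {"dx":-1,"dy":-1,"twist":0.175,"jaw":1}
  ]
}}

```text
invalid input at $.deltas[0]: expected keys dx, dy, dz, twist, jaw
```

>>> {"fn": "drive_tool", "kwargs": {
  "deltas": [
    {"dx":-0.25,"dy":-0.05},
    {"dx":-0.5,"dy":-0.1},
    {"dx":-0.75,"dy":-0.15},
    {"dx":-1,"dy":-0.2}
  ]
}}

```text
invalid input at $.deltas[0]: expected keys dx, dy, dz, twist, jaw
```

>>> {"fn": "drive_tool", "kwargs": {
  "deltas": [
    {"dx":-0.25,"dy":-0.25,"dz":0,"twist":0.045,"jaw":1},
    {"dx":-0.5,"dy":-0.5,"dz":0,"twist":0.09,"jaw":1},
    {"dx":-0.75,"dy":-0.75,"dz":0,"twist":0.135,"jaw":1},
    {"dx":-1,"dy":-1,"dz":0,"twist":0.175,"jaw":1}
  ]
}}

```text
time_s: 0.5
ee_pos: [0.3597, 0.4791, 0.3036]
orientation: [0.461, 0.887, -0.0, 0.0]
ft_force: [0.8, 0.9, 0.3]
width: 0.0856
grasp_force: 0.0
```

>>> {"fn": "drive_tool", "kwargs": {
  "deltas": [
    {"dx":-0.25,"dy":-0.05,"dz":0,"twist":0,"jaw":1},
    {"dx":-0.5,"dy":-0.1,"dz":0,"twist":0,"jaw":1},
    {"dx":-0.75,"dy":-0.15,"dz":0,"twist":0,"jaw":1},
    {"dx":-1,"dy":-0.2,"dz":0,"twist":0,"jaw":1}
  ]
}}

```text
time_s: 0.9
ee_pos: [0.422, 0.3399, 0.3038]
orientation: [0.459, 0.889, -0.0, 0.0]
ft_force: [-0.1, -0.2, -0.5]
width: 0.0855
grasp_force: 0.0
```

>>> {"fn": "drive_tool", "kwargs": {
  "deltas": [
    {"dx":-0.25,"dy":-0.12,"dz":0,"twist":0,"jaw":1},
    {"dx":-0.5,"dy":-0.25,"dz":0,"twist":0,"jaw":1},
    {"dx":-0.75,"dy":-0.38,"dz":0,"twist":0,"jaw":1},
    {"dx":-1,"dy":-0.5,"dz":0,"twist":0,"jaw":1}
  ]
}}

```text
time_s: 1.3
ee_pos: [0.4471, 0.1739, 0.3038]
orientation: [0.459, 0.889, -0.0, -0.0]
ft_force: [0.9, -0.3, -0.4]
width: 0.0852
grasp_force: 0.0
```

>>> {"fn": "drive_tool", "kwargs": {
  "deltas": [
    {"dx":-0.25,"dy":-0.12,"dz":0,"twist":0,"jaw":1},
    {"dx":-0.5,"dy":-0.25,"dz":0,"twist":0,"jaw":1},
    {"dx":-0.75,"dy":-0.38,"dz":0,"twist":0,"jaw":1},
    {"dx":-1,"dy":-0.5,"dz":0,"twist":0,"jaw":1}
  ]
}}

```text
time_s: 1.7
ee_pos: [0.4727, 0.0082, 0.3039]
orientation: [0.459, 0.889, -0.0, -0.0]
ft_force: [-0.1, 0.4, -0.8]
width: 0.0852
grasp_force: 0.0
```

>>> {"fn": "drive_tool", "kwargs": {
  "deltas": [
    {"dx":-0.25,"dy":-0.2,"dz":0,"twist":0,"jaw":1},
    {"dx":-0.5,"dy":-0.4,"dz":0,"twist":0,"jaw":1},
    {"dx":-0.75,"dy":-0.6,"dz":0,"twist":0,"jaw":1},
    {"dx":-1,"dy":-0.8,"dz":0,"twist":0,"jaw":1},
    {"dx":-1,"dy":-0.8,"dz":0,"twist":0,"jaw":1}
  ]
}}

```text
time_s: 2.2
ee_pos: [0.4606, -0.1884, 0.3041]
orientation: [0.463, 0.886, -0.001, 0.001]
ft_force: [-0.7, 1.9, -0.2]
width: 0.0853
grasp_force: 0.0
```

>>> {"fn": "drive_tool", "kwargs": {
  "deltas": [
    {"dx":-0.1,"dy":-0.25,"dz":0,"twist":0,"jaw":1},
    {"dx":-0.2,"dy":-0.5,"dz":0,"twist":0,"jaw":1},
    {"dx":-0.31,"dy":-0.81,"dz":0,"twist":0,"jaw":1},
    {"dx":-0.31,"dy":-0.81,"dz":0,"twist":0,"jaw":1},
    {"dx":-0.31,"dy":-0.81,"dz":0,"twist":0,"jaw":1}
  ]
}}

```text
time_s: 2.7
ee_pos: [0.3891, -0.2906, 0.3038]
orientation: [0.46, 0.888, 0.0, -0.0]
ft_force: [0.4, 0.6, -0.1]
width: 0.0855
grasp_force: 0.0
```

Run:
```python
from h import *
s=snap('side','side1.png')
r=readout.state();print(r['time_s'],r['ee_pos'],r['orientation'],r['qpos'])
cv2.imwrite('pics/c4.png',cv2.resize(s['image'][120:320,320:520,::-1],(600,600),interpolation=2))
```

```text
2.75 [ 0.38998035 -0.28962831  0.30379602] [ 4.59092175e-01  8.88388610e-01  1.99409068e-04 -1.09050955e-04] [ 0.31750341  0.32160528  0.26694002  2.14706225 -0.13225998  0.68813873
  1.29062573]
```

View pics/c4.png

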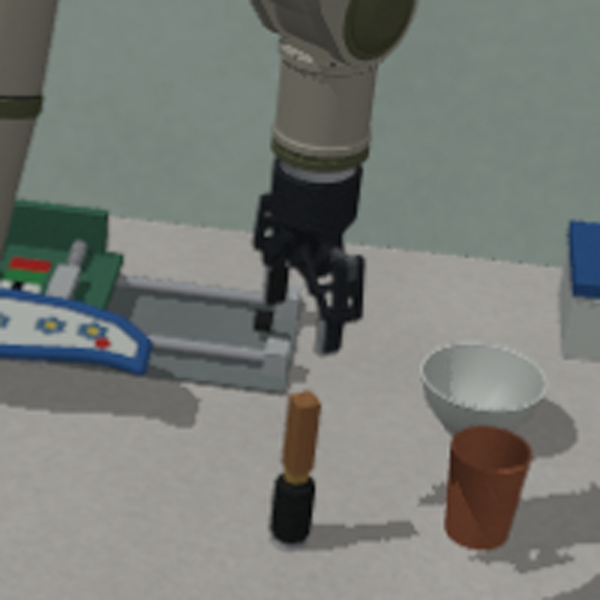

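The crop shows the open gripper standing above the roller (handle top at crop (305,398), foot at (291,542)), clear of the cup and bowl. I'll shift by about 14 mm, go down and grip.

>>> {"fn": "drive_tool", "kwargs": {
  "deltas": [
    {"dx":-0.09,"dy":0,"dz":0,"twist":0,"jaw":1},
    {"dx":-0.09,"dy":0,"dz":0.2,"twist":0,"jaw":1},
    {"dx":-0.09,"dy":0,"dz":0.5,"twist":0,"jaw":1},
    {"dx":-0.09,"dy":0,"dz":0.8,"twist":0,"jaw":1},
    {"dx":-0.09,"dy":0,"dz":0.83,"twist":0,"jaw":1}
  ]
}}

```text
time_s: 3.25
ee_pos: [0.3976, -0.2994, 0.1753]
orientation: [0.458, 0.889, 0.0, -0.003]
ft_force: [0.0, 1.1, -0.1]
width: 0.0849
grasp_force: 0.0
```

>>> {"fn": "drive_tool", "kwargs": {
  "deltas": [
    {"dx":0,"dy":0,"dz":0,"twist":0,"jaw":1},
    {"dx":0,"dy":0,"dz":0,"twist":0,"jaw":-1},
    {"dx":0,"dy":0,"dz":0,"twist":0,"jaw":-1},
    {"dx":0,"dy":0,"dz":0,"twist":0,"jaw":-1},
    {"dx":0,"dy":0,"dz":0,"twist":0,"jaw":-1}
  ],
  "force": 80
}}

```text
time_s: 3.75
ee_pos: [0.398, -0.3012, 0.1805]
orientation: [0.459, 0.889, 0.0, 0.001]
ft_force: [-0.2, 1.2, 0.2]
width: 0.0283
grasp_force: 0.0
```

>>> {"fn": "drive_tool", "kwargs": {
  "deltas": [
    {"dx":0,"dy":0,"dz":0,"twist":0,"jaw":-1},
    {"dx":0,"dy":0,"dz":0,"twist":0,"jaw":-1},
    {"dx":0,"dy":0,"dz":0,"twist":0,"jaw":-1}
  ],
  "force": 80
}}

```text
time_s: 4.05
ee_pos: [0.3979, -0.3014, 0.1805]
orientation: [0.459, 0.888, 0.0, 0.001]
ft_force: [-2.0, 0.2, 11.1]
width: 0.0235
grasp_force: 78.2
```

Run:
```python
from h import *
s=snap('side','side2.png')
r=readout.state();print(r['time_s'],r['ee_pos'],r['orientation'],r['width'],r['grasp_force'])
cv2.imwrite('pics/c5.png',cv2.resize(s['image'][160:320,340:500,::-1],(560,560),interpolation=2))
```

```text
4.1 [ 0.39790858 -0.30144157  0.18052147] [4.59008585e-01 8.88431332e-01 1.31784694e-05 9.41960764e-04] 0.023334935573158248 78.19172859191895
```

View pics/c5.png

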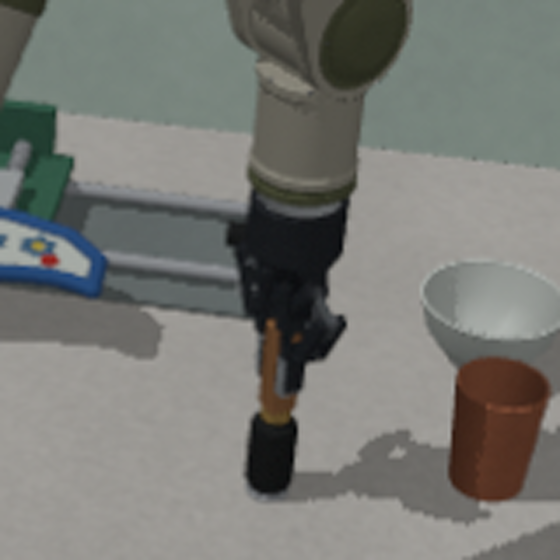

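The crop shows the handle held upright between the fingers (opening 23.4 mm, grip 78 N), with the foot still on the table at crop (270,490). Next I'll lift 36 mm, turn the tool to the jig's axes and go in front of the green hollow.

>>> {"fn": "drive_tool", "kwargs": {
  "deltas": [
    {"dx":0,"dy":0,"dz":-0.24,"twist":0.03,"jaw":-1},
    {"dx":0.2,"dy":0.2,"dz":-0.24,"twist":0.075,"jaw":-1},
    {"dx":0.4,"dy":0.4,"dz":-0.24,"twist":0.12,"jaw":-1},
    {"dx":0.6,"dy":0.6,"dz":-0.24,"twist":0.165,"jaw":-1},
    {"dx":0.8,"dy":0.8,"dz":-0.24,"twist":0.202,"jaw":-1}
  ],
  "force": 100
}}

```text
time_s: 4.6
ee_pos: [0.4261, -0.1323, 0.2157]
orientation: [0.715, 0.699, 0.0, 0.0]
ft_force: [1.6, 0.2, -1.3]
width: 0.0228
grasp_force: 98.2
```

>>> {"fn": "drive_tool", "kwargs": {
  "deltas": [
    {"dx":0.2,"dy":0.04,"dz":0,"twist":0,"jaw":-1},
    {"dx":0.4,"dy":0.08,"dz":0,"twist":0,"jaw":-1},
    {"dx":0.6,"dy":0.12,"dz":0,"twist":0,"jaw":-1},
    {"dx":0.8,"dy":0.16,"dz":0,"twist":0,"jaw":-1},
    {"dx":1,"dy":0.2,"dz":0,"twist":0,"jaw":-1}
  ]
}}

```text
time_s: 5.1
ee_pos: [0.4587, 0.0171, 0.2157]
orientation: [0.713, 0.701, 0.0, -0.0]
ft_force: [1.0, -0.2, -2.1]
width: 0.0231
grasp_force: 98.3
```

>>> {"fn": "drive_tool", "kwargs": {
  "deltas": [
    {"dx":0.2,"dy":0.04,"dz":0,"twist":0,"jaw":-1},
    {"dx":0.4,"dy":0.08,"dz":0,"twist":0,"jaw":-1},
    {"dx":0.6,"dy":0.12,"dz":0,"twist":0,"jaw":-1},
    {"dx":0.8,"dy":0.16,"dz":0,"twist":0,"jaw":-1},
    {"dx":0.9,"dy":0.2,"dz":0,"twist":0,"jaw":-1}
  ]
}}

```text
time_s: 5.6
ee_pos: [0.491, 0.153, 0.2154]
orientation: [0.712, 0.702, 0.0, -0.0]
ft_force: [0.4, -0.7, -1.9]
width: 0.0229
grasp_force: 98.3
```

>>> {"fn": "drive_tool", "kwargs": {
  "deltas": [
    {"dx":0,"dy":0,"dz":0,"twist":0,"jaw":-1},
    {"dx":0,"dy":0,"dz":0,"twist":0,"jaw":-1},
    {"dx":0,"dy":0,"dz":0,"twist":0,"jaw":-1}
  ]
}}

```text
time_s: 5.9
ee_pos: [0.4907, 0.1486, 0.2155]
orientation: [0.714, 0.7, -0.0, 0.0]
ft_force: [0.2, -0.7, -2.2]
width: 0.0229
grasp_force: 98.3
```

Run:
```python
from h import *
import pickle
d={}
for n in('top','side'): d[n]=snap(n,n+'3.png')
pickle.dump(d,open('s3.pkl','wb'))
r=readout.state();print(r['time_s'],r['ee_pos'],r['orientation'],r['ft_force'],r['qpos'])
t=cv2.resize(d['top']['image'][130:230,230:370,::-1],(798,570),interpolation=2)
cv2.imwrite('pics/c6.png',t)
# dot colours
im=cv2.cvtColor(d['top']['image'],cv2.COLOR_RGB2HSV)
for n,(u,v) in dict(g=(258,203.5),y=(298,208.8),r=(338.5,204.5)).items(): print(n,im[int(v)-1:int(v)+2,int(u)-1:int(u)+2].reshape(-1,3).tolist())
```

```text
6.0 [0.49078361 0.1487644  0.21553284] [ 7.13942899e-01  7.00203913e-01 -1.31513053e-04  1.44306223e-05] [-0.0720934  -0.62146028 -2.04814903] [-0.7610092   0.52924398  0.51387481  2.1852645  -0.50186303  0.54171406
  0.11249221]
g [[21, 72, 71], [17, 70, 73], [16, 64, 68], [17, 71, 68], [16, 73, 73], [20, 68, 68], [20, 69, 74], [18, 69, 74], [17, 73, 73]]
y [[23, 253, 105], [23, 246, 111], [22, 236, 105], [22, 255, 106], [22, 255, 107], [23, 255, 105], [22, 255, 106], [22, 255, 108], [23, 255, 107]]
r [[1, 231, 84], [2, 243, 87], [1, 234, 87], [0, 238, 88], [0, 255, 84], [1, 255, 85], [1, 240, 86], [2, 249, 89], [0, 244, 89]]
```

View pics/c6.png

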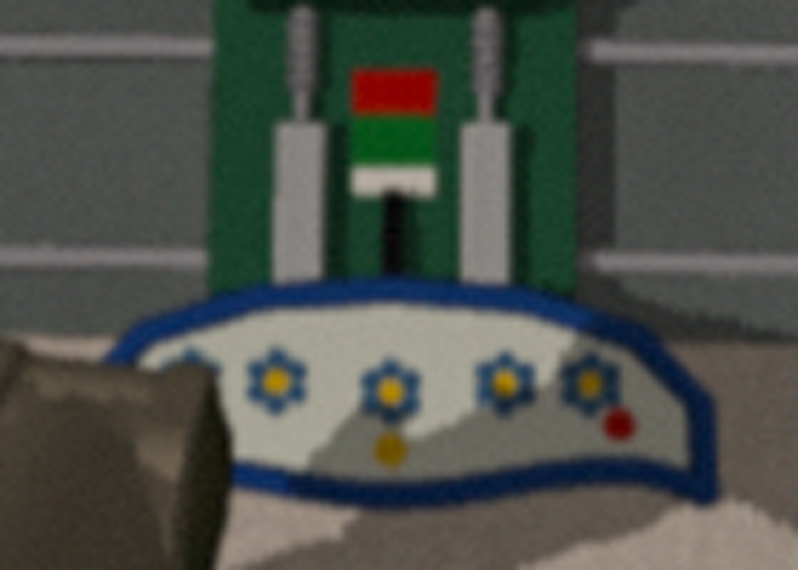

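The crop shows the platter partly under the wrist at lower left. The red dot is at crop (620,425), the yellow at (391,450) and the pointer tip at (394,193), just short of the green strip. I can track the carriage by its red dot, and later its green one. I'll write the tracker and the model, and move to just short of contact.

```bash
cat > m.py <<'E'
from h import *
from scipy.optimize import least_squares
YAW=-0.0165; ex=np.array([np.cos(YAW),np.sin(YAW)]); ey=np.array([-np.sin(YAW),np.cos(YAW)])
_s=np.linspace(-165,165,3301);_a=np.abs(_s)
_X=np.where(_a<120,7.3*(1-np.cos(np.pi*_s/120)),14.6-.006*(_a-120)**2)
_th=np.arctan(np.gradient(_X,_s))
_e=(_s+28*np.sin(_th))/1e3;_xr=(_X-28*np.cos(_th))/1e3
slope=lambda e:np.interp(e,_e,np.tan(_th))
xr=lambda e:np.interp(e,_e,_xr)
HUE={'r':lambda h:(h<8)|(h>172),'g':lambda h:(h>50)&(h<80),'y':lambda h:(h>18)&(h<28)}
def dots(S):
    "dot centres as jig-axis coords (x,y) of the world plane z=.077"
    im=cv2.cvtColor(S['image'],cv2.COLOR_RGB2HSV);o={}
    for n,f in HUE.items():
        m=(f(im[...,0].astype(int))&(im[...,1]>(150 if n!='g' else 120))&(im[...,2]>35)).astype(np.uint8)
        m[:195 if n!='g' else 190]=0;m[235:]=0;m[:,:200]=0;m[:,400:]=0
        k,_,st,ce=cv2.connectedComponentsWithStats(m)
        o[n]=[(int(st[i,4]),np.round(ce[i],1),) for i in range(1,k) if 8<st[i,4]<60]
    return o
def jig(S,p):
    w=atz(S,p[0],p[1],.077)[:2]; return np.array([w@ex,w@ey])
def sim(c,v,us,M,dt=.1,n=10,F=3.0,u0=None):
    "us: roller y at end of each row, linear between"
    C=[];u=u0
    for t in us:
        for i in range(n):
            uu=u+(t-u)*(i+.5)/n
            a=-(F*slope(uu-c)+.3*v)/M
            v+=a*dt/n;c+=v*dt/n
        u=t;C.append((c,v))
    return np.array(C)
E
python3 - <<'E'
from m import *
import pickle
for f in('s0.pkl','s3.pkl'):
    T=pickle.load(open(f,'rb'))['top']
    for n,l in dots(T).items():
        for a,p in l: print(f,n,a,p,np.round(jig(T,p),4))
print('tcp jig',np.array([.4907,.1487])@ex,np.array([.4907,.1487])@ey,'crown',np.array([.548,.0356])@ex,np.array([.548,.0356])@ey)
E
```

```text
s0.pkl r 19 [338.2 204. ] [ 0.5845 -0.0752]
s0.pkl g 14 [257.7 203.5] [0.5837 0.1652]
s0.pkl y 10 [263.  196.2] [0.606  0.1499]
s0.pkl y 10 [278.  196.2] [0.6064 0.105 ]
s0.pkl y 9 [298. 198.] [0.6015 0.0452]
s0.pkl y 9 [318. 197.] [ 0.6052 -0.0147]
s0.pkl y 9 [333. 197.] [ 0.6057 -0.0596]
s0.pkl y 22 [298.  208.5] [0.5696 0.0448]
s3.pkl r 21 [338. 204.] [ 0.5845 -0.0746]
s3.pkl y 10 [278.  196.2] [0.6064 0.105 ]
s3.pkl y 10 [298.  198.2] [0.6009 0.0452]
s3.pkl y 9 [318. 197.] [ 0.6052 -0.0147]
s3.pkl y 9 [333. 197.] [ 0.6057 -0.0596]
s3.pkl y 24 [298.  208.5] [0.5696 0.0448]
tcp jig 0.4881797663062485 0.15677594129577607 crown 0.5473380318453049 0.04463674378477867
```

>>> {"fn": "drive_tool", "kwargs": {
  "deltas": [
    {"dx":0.04,"dy":0.1,"dz":0,"twist":0,"jaw":-1},
    {"dx":0.04,"dy":0.2,"dz":0,"twist":0,"jaw":-1},
    {"dx":0.04,"dy":0.2,"dz":0,"twist":0,"jaw":-1}
  ]
}}

```text
time_s: 6.3
ee_pos: [0.5228, 0.1548, 0.2156]
orientation: [0.714, 0.7, 0.001, 0.001]
ft_force: [0.1, -0.3, -2.0]
width: 0.0233
grasp_force: 98.5
```

Dots agree: the red, yellow and green dots all put the crown at jig-axis y = 0.045, so the carriage is at about +5 mm. Now a gentle press into the green hollow.

>>> {"fn": "drive_tool", "kwargs": {
  "deltas": [
    {"dx":0.01,"dy":0.03,"dz":0,"twist":0,"jaw":-1},
    {"dx":0.01,"dy":0.06,"dz":0,"twist":0,"jaw":-1},
    {"dx":0.01,"dy":0.09,"dz":0,"twist":0,"jaw":-1},
    {"dx":0.01,"dy":0.12,"dz":0,"twist":0,"jaw":-1},
    {"dx":0.01,"dy":0.15,"dz":0,"twist":0,"jaw":-1}
  ]
}}

```text
time_s: 6.8
ee_pos: [0.5436, 0.1567, 0.2154]
orientation: [0.713, 0.701, -0.0, -0.0]
ft_force: [-1.0, -0.2, -1.5]
width: 0.0231
grasp_force: 98.4
```

>>> {"fn": "drive_tool", "kwargs": {
  "deltas": [
    {"dx":0,"dy":0.03,"dz":0,"twist":0,"jaw":-1},
    {"dx":0,"dy":0.06,"dz":0,"twist":0,"jaw":-1},
    {"dx":0,"dy":0.09,"dz":0,"twist":0,"jaw":-1},
    {"dx":0,"dy":0.12,"dz":0,"twist":0,"jaw":-1},
    {"dx":0,"dy":0.14,"dz":0,"twist":0,"jaw":-1}
  ]
}}

```text
time_s: 7.3
ee_pos: [0.5647, 0.1563, 0.2153]
orientation: [0.713, 0.701, -0.0, -0.0]
ft_force: [-3.3, 0.0, 0.3]
width: 0.0229
grasp_force: 98.5
```

```bash
cat > look.py <<'E'
from m import *
import pickle,sys
X0=.5845;MID=.040
def look(save=True):
    t=readout.state()['time_s']; T=snap('top','last.png'); r=readout.state()
    d=dots(T); p=r['ee_pos'][:2]; u=p@ey-MID; tx=p@ex
    out=[]
    for n,o in(('r',.12),('g',-.12)):
        for a,q in d[n]:
            j=jig(T,q); out.append((n,a,round(j[1]+o-MID,4),round(j[0]-X0,4)))
    good=[x for x in out if -.005<x[3]<.06 and abs(x[2])<.15]
    c=np.mean([x[2] for x in good]) if good else None
    h=np.mean([x[3] for x in good]) if good else None
    rec=dict(t=t,u=u,tx=tx,c=c,h=h,z=r['ee_pos'][2])
    if save: open('log.txt','a').write(repr([t,float(u),float(tx),float(c),float(h)])+'\n')
    print('t %.2f u %.4f tx %.4f z %.4f'%(t,u,tx,r['ee_pos'][2]),'dots',out,'| c',c,'h',h,'e',u-c, 'h from tx', tx-.5473-xr(u-c), 'F',np.round(r['ft_force'],1))
    return rec
if __name__=='__main__': look()
E
python3 look.py
```

```text
Traceback (most recent call last):
  File "look.py", line 18, in <module>
    if __name__=='__main__': look()
                             ~~~~^^
  File "look.py", line 15, in look
    if save: open('log.txt','a').write(repr([t,float(u),float(tx),float(c),float(h)])+'\n')
                                                                  ~~~~~^^^
TypeError: float() argument must be a string or a real number, not 'NoneType'
```

Run:
```python
from m import *
im=cv2.imread('pics/last.png');h=cv2.cvtColor(im,cv2.COLOR_BGR2HSV)
m=(((h[...,0]<10)|(h[...,0]>170))&(h[...,1]>110)&(h[...,2]>25)).astype(np.uint8)
k,_,st,ce=cv2.connectedComponentsWithStats(m)
for i in range(1,k):
    if st[i,4]>5 and 130<ce[i][1]<260: print(st[i],ce[i])
print(h[190:210:2,338].tolist())
```

```text
[292 142  15   8 117] [298.82051282 145.48717949]
[336 193   5   5  23] [338.         194.82608696]
[454 234  31  25 544] [469.41544118 247.24816176]
[[104, 49, 67], [0, 107, 79], [0, 252, 85], [2, 222, 94], [10, 72, 152], [78, 10, 126], [109, 208, 93], [110, 173, 90], [10, 26, 118], [14, 46, 154]]
```

```bash
python3 - <<'E'
s=open('m.py').read()
s=s.replace("m[:195 if n!='g' else 190]=0","m[:175]=0")
s=s.replace("ce=cv2.connectedComponentsWithStats(m)","ce=cv2.connectedComponentsWithStats(m)\n        ce=[soft(S['image'],n,c) for c in ce]")
s=s.replace("def dots(S):","""def soft(im,n,c):
    "colour-weighted centroid about c"
    u,v=np.round(c).astype(int);w=5;p=im[v-w:v+w+1,u-w:u+w+1].astype(float)
    if p.shape!=(11,11,3) or n=='y':return c
    k={'r':0,'g':1}[n];o=[i for i in range(3) if i!=k]
    W=np.clip(p[...,k]-1.15*p[...,o].max(-1)-8,0,None)
    if W.sum()<=0:return c
    Y,X=np.mgrid[-w:w+1,-w:w+1];return np.array([u+(W*X).sum()/W.sum(),v+(W*Y).sum()/W.sum()])
def dots(S):""").replace("np.round(ce[i],1)","np.round(ce[i],2)")
open('m.py','w').write(s)
import pickle
from m import *
for f in('s0.pkl','s3.pkl'):
    T=pickle.load(open(f,'rb'))['top']
    for n in 'rg':
        for a,p in dots(T)[n]: print(f,n,a,p,np.round(jig(T,p),4))
E
python3 look.py
```

```text
s0.pkl r 19 [338.16 204.02] [ 0.5845 -0.0751]
s0.pkl g 46 [271.51 175.31] [0.6704 0.1256]
s0.pkl g 21 [292.79 173.66] [0.6761 0.0617]
s0.pkl g 22 [306.44 173.97] [0.6756 0.0205]
s0.pkl g 47 [326.42 175.52] [ 0.6715 -0.0398]
s0.pkl g 14 [257.85 203.27] [0.5844 0.1648]
s3.pkl r 21 [338.15 204.05] [ 0.5844 -0.0751]
s3.pkl g 47 [271.6 175.2] [0.6707 0.1254]
s3.pkl g 24 [292.61 173.71] [0.676  0.0622]
s3.pkl g 22 [306.54 173.86] [0.676  0.0202]
s3.pkl g 51 [326.07 175.34] [ 0.6721 -0.0387]
t 7.35 u 0.1256 tx 0.5621 z 0.2153 dots [('r', 16, np.float64(0.005), np.float64(0.0291))] | c 0.005 h 0.0291 e 0.1206100979912694 h from tx 0.02825124415935997 F [-2.4 -0.3 -1.2]
```

The measurement agrees with the model: c = 5 mm, head 29 mm, and the roller in the hollow (e = 0.1206). I'll hold briefly, then drag the carriage to the left to make room and find its mass.

>>> {"fn": "drive_tool", "kwargs": {
  "deltas": [
    {"dx":0,"dy":0.01,"dz":0,"twist":0,"jaw":-1},
    {"dx":0,"dy":0.01,"dz":0,"twist":0,"jaw":-1},
    {"dx":0,"dy":0.01,"dz":0,"twist":0,"jaw":-1},
    {"dx":0,"dy":0.01,"dz":0,"twist":0,"jaw":-1},
    {"dx":0,"dy":0.01,"dz":0,"twist":0,"jaw":-1}
  ]
}}

```text
time_s: 7.9
ee_pos: [0.5659, 0.1563, 0.2153]
orientation: [0.713, 0.701, -0.0, -0.0]
ft_force: [-3.6, -0.2, -3.0]
width: 0.0233
grasp_force: 98.3
```

>>> {"fn": "drive_tool", "kwargs": {
  "deltas": [
    {"dx":0.07,"dy":0,"dz":0,"twist":0,"jaw":-1},
    {"dx":0.13,"dy":0,"dz":0,"twist":0,"jaw":-1},
    {"dx":0.13,"dy":0,"dz":0,"twist":0,"jaw":-1},
    {"dx":0.13,"dy":0,"dz":0,"twist":0,"jaw":-1},
    {"dx":0.13,"dy":0,"dz":0,"twist":0,"jaw":-1}
  ]
}}

```text
time_s: 8.4
ee_pos: [0.5663, 0.1759, 0.2153]
orientation: [0.713, 0.701, -0.0, -0.0]
ft_force: [-2.8, -0.2, -2.8]
width: 0.0227
grasp_force: 98.4
```

```bash
python3 look.py
```

```text
t 8.40 u 0.1451 tx 0.5633 z 0.2153 dots [('r', 18, np.float64(0.0272), np.float64(0.0301))] | c 0.0272 h 0.0301 e 0.11788490212609673 h from tx 0.029445238673870604 F [-3.  -0.1 -2.7]
```

>>> {"fn": "drive_tool", "kwargs": {
  "deltas": [
    {"dx":0,"dy":0,"dz":0,"twist":0,"jaw":-1},
    {"dx":0,"dy":0,"dz":0,"twist":0,"jaw":-1},
    {"dx":0,"dy":0,"dz":0,"twist":0,"jaw":-1}
  ]
}}

```text
time_s: 8.75
ee_pos: [0.5664, 0.1758, 0.2154]
orientation: [0.713, 0.701, 0.0, -0.0]
ft_force: [-2.5, 0.4, -2.1]
width: 0.0228
grasp_force: 98.3
```

```bash
python3 look.py
```

```text
t 8.75 u 0.1451 tx 0.5634 z 0.2154 dots [('r', 16, np.float64(0.0461), np.float64(0.0312))] | c 0.0461 h 0.0312 e 0.0989948724360836 h from tx 0.03078000644676801 F [-3.3  0.3 -2.3]
```

Run:
```python
from m import *
us=[.1256]*5+[.1256]*1+[.1355,.1451,.1451,.1451,.1451]+[.1451]*4
def run(M,v0,d,F):
    S=sim(.005,v0,[u+d for u in us],M,u0=.1256+d,F=F); return S
# t: 7.35 + .1*i ; step begin ~7.4-7.9 hold, 7.9-8.4 move; 8.40 -> index 9.5, 8.75 -> 13
def ev(M,v0,d): 
    S=run(M,v0,d,3.0); c=S[:,0]; return np.interp([8.40,8.75],7.35+.1*np.arange(1,len(c)+1),c), S[-1]
for M in(2.5,3,3.6):
    for d in(0,.01,.02):
        for v0 in (0,.02): print(M,d,v0,ev(M,v0,d))
```

```text
2.5 0 0 (array([0.02630201, 0.05015907]), array([0.0539292 , 0.02993021]))
2.5 0 0.02 (array([0.02371851, 0.04045715]), array([0.04335253, 0.02365387]))
2.5 0.01 0 (array([0.04057061, 0.04618211]), array([ 0.04617565, -0.00348532]))
2.5 0.01 0.02 (array([0.04012688, 0.04232543]), array([ 0.04184208, -0.00697386]))
2.5 0.02 0 (array([0.06666445, 0.06317608]), array([ 0.05928968, -0.04336807]))
2.5 0.02 0.02 (array([0.06656188, 0.06006623]), array([ 0.05566407, -0.0475244 ]))
3 0 0 (array([0.02391897, 0.04743267]), array([0.05192452, 0.03881254]))
3 0 0.02 (array([0.0228163 , 0.03761406]), array([0.04059344, 0.02601395]))
3 0.01 0 (array([0.04070744, 0.04902222]), array([0.049774  , 0.00383831]))
3 0.01 0.02 (array([0.04099266, 0.04504433]), array([ 0.04497322, -0.00326489]))
3 0.02 0 (array([0.06683159, 0.06943319]), array([ 0.0672533 , -0.02718698]))
3 0.02 0.02 (array([0.06764907, 0.06684649]), array([ 0.06388705, -0.03432373]))
3.6 0 0 (array([0.02169069, 0.0443802 ]), array([0.04930663, 0.04460159]))
3.6 0 0.02 (array([0.02233654, 0.03526568]), array([0.03814098, 0.0260885 ]))
3.6 0.01 0 (array([0.04022802, 0.05115844]), array([0.05277077, 0.01251614]))
3.6 0.01 0.02 (array([0.0412166 , 0.04712122]), array([0.04760762, 0.00221973]))
3.6 0.02 0 (array([0.06548171, 0.07330492]), array([ 0.07289054, -0.00944883]))
3.6 0.02 0.02 (array([0.06733843, 0.07158673]), array([ 0.07022847, -0.01851818]))
```

>>> {"fn": "drive_tool", "kwargs": {
  "deltas": [
    {"dx":0,"dy":0,"dz":0,"twist":0,"jaw":-1},
    {"dx":0,"dy":0,"dz":0,"twist":0,"jaw":-1},
    {"dx":0,"dy":0,"dz":0,"twist":0,"jaw":-1}
  ]
}}

```text
time_s: 9.1
ee_pos: [0.5664, 0.1758, 0.2154]
orientation: [0.713, 0.701, -0.0, -0.0]
ft_force: [-2.8, -0.0, -2.6]
width: 0.023
grasp_force: 98.3
```

```bash
python3 look.py
```

```text
t 9.10 u 0.1451 tx 0.5635 z 0.2154 dots [('r', 16, np.float64(0.0475), np.float64(0.0315))] | c 0.0475 h 0.0315 e 0.0976150081891549 h from tx 0.03095068902633061 F [-3.1  0.2 -2. ]
```

The model, with its stiff ears, explains the swing and gives M ≈ 3. I'll write a small estimator and predictive planner for the climb and the hold.

```bash
cat > ctl.py <<'E'
import sys,json,os,ast
from m import *
from look import look
# st.json: knots [(t,u)], cmd u, cmd x ; args: mode, dx rows, dy rows of the calls just made
LAG=.02; XC=.5473; HD=.030
def simt(c,v,t0,t1,kt,ku,M,ts=(),F=3.0,d=0):
    n=max(1,int(round((t1-t0)/.01)));dt=(t1-t0)/n;tt=t0+dt*(np.arange(n)+.5)
    U=np.interp(tt-LAG,kt,ku)+d;C=[c];
    for u in U:
        v+=-(F*slope(u-c)+.3*v)/M*dt;c+=v*dt;C.append(c)
    return c,v,np.interp(ts,t0+dt*np.arange(n+1),C)
def estimate(st,win=1.6):
    kt,ku=np.array(st['knots']).T;m=np.array(st['meas']);t=kt[-1]
    w=m[m[:,0]>=t-win-.06];t0=w[0,0];M=st['M'];d=st['d']
    f=lambda p:np.r_[(simt(p[0],p[1],t0,t,kt,ku,M*p[2],w[:,0],d=d)[2]-w[:,1])/.0007,(p[2]-1)/.06]
    p=least_squares(f,[w[0,1],0,1],x_scale=[.01,.05,.1]).x
    c,v,_=simt(p[0],p[1],t0,t,kt,ku,M*p[2],d=d);return c,v,p[2],f(p)[:-1]*.7
def plan(st,c,v,mode,N,hold,eref=0.):
    t=st['knots'][-1][0];u0=st['u'];d=st['d']
    kt,ku=np.array(st['knots']).T;pu=st.get('pdu',0)
    def roll(x):
        us=np.cumsum(x)+u0;cc,vv,uu=c,v,u0-LAG*10*pu;E=[];S=[]
        for k in range(N):
            ue=us[k]-LAG*10*x[k]
            for i in range(5):
                y=uu+(ue-uu)*(i+.5)/5;vv+=-(3*slope(y+d-cc)+.3*vv)/st['M']*.02;cc+=vv*.02
            uu=ue;E.append(uu+d-cc);S.append((cc,vv))
        return np.array(E),np.array(S)
    def f(x):
        E,S=roll(x);C,V=S.T
        return np.r_[(E[hold:]-eref)/.01,V[hold:]/(.03 if hold<N-2 else .03),np.clip(np.abs(C)-.06,0,None)/.005,C[hold:]/.15,np.diff(np.r_[pu,x])/.012,np.clip(np.abs(x)-.03,0,None)/.001]
    x=least_squares(f,np.full(N,(c+eref-u0)/N),max_nfev=60).x
    return x,*roll(x)
if __name__=='__main__':
    mode=sys.argv[1];st=json.load(open('st.json'))
    calls=ast.literal_eval(sys.argv[2]) if len(sys.argv)>2 else []  # list of calls, each list of (dx,dy)
    for call in calls:
        b,bx=st['u'],st['x']
        for dx,dy in call:
            t=st['knots'][-1][0]+.1;nu=b+.15*dx;st['pdu']=nu-st['u'];st['u']=nu;st['x']=bx+.15*dy
            st['knots'].append((t,nu))
    r=look()
    assert abs(r['t']-st['knots'][-1][0])<.03,(r['t'],st['knots'][-1])
    st['knots'].append((r['t']+.05,st['u']));st['pdu']=0
    st['meas'].append((r['t'],float(r['c'])))
    c,v,m,res=estimate(st);print('c %.4f v %.4f Mfac %.3f res mm'%(c,v,m),np.round(res,1)[-6:])
    json.dump(st,open('st.json','w'))
    N,hold,eref=json.loads(sys.argv[3]) if len(sys.argv)>3 else (25,17,0.)
    x,E,S=plan(st,c,v,mode,N,hold,eref)
    us=np.cumsum(x);X=XC+HD+xr(E)-st['x']
    print('cum dx',np.round(us/.15,2).tolist());print('cum dy',np.round(X/.15,2).tolist())
    print('e',np.round(E*1e3).astype(int).tolist());print('c',np.round(S[:,0]*1e3).astype(int).tolist());print('v',np.round(S[:,1]*1e3).astype(int).tolist())
E
python3 - <<'E'
import json
from ctl import *
st=dict(knots=[(7.35,.1256),(7.9,.1256),(8.0,.1361),(8.1,.1451),(9.15,.1451)],meas=[(7.35,.005),(8.4,.0272),(8.75,.0461),(9.10,.0475)],u=.1451,x=.5635,M=3.0,d=0.)
kt,ku=np.array(st['knots']).T;m=np.array(st['meas'])
def f(p): return np.r_[(simt(.005,p[0],7.35,9.15,kt,ku,p[1],m[:,0],d=p[2])[2]-m[:,1])/.001,(p[1]-3)/.5,p[2]/.002,p[0]/.005]
p=least_squares(f,[0,3,0],x_scale=[.01,1,.003]).x;print(p,f(p))
c,v,_=simt(.005,p[0],7.35,9.15,kt,ku,p[1],d=p[2]);print(c,v)
st['M']=p[1];st['d']=0.5*p[2]
json.dump(st,open('st.json','w'))
x,E,S=plan(st,c,v,'climb',25,17)
print('dx',np.round(np.cumsum(x)/.15,2).tolist());print('dy',np.round((XC+HD+xr(E)-st['x'])/.15,2).tolist());print('e',np.round(E*1e3).astype(int).tolist());print('c',np.round(S[:,0]*1e3).astype(int).tolist());print('v',np.round(S[:,1]*1e3).astype(int).tolist())
E
```

```text
[ 1.22142905e-02  2.38039158e+00 -3.53620275e-04] [ 0.         -0.10997645  0.12750666  0.82499009 -1.23921684 -0.17681014
  2.4428581 ]
0.04702419652253544 -0.02900132911490218
dx [-0.03, -0.07, -0.1, -0.13, -0.14, -0.14, -0.12, -0.1, -0.09, -0.09, -0.13, -0.21, -0.31, -0.42, -0.54, -0.65, -0.73, -0.78, -0.8, -0.8, -0.8, -0.79, -0.79, -0.79, -0.79]
dy [-0.01, -0.01, -0.01, -0.0, 0.0, 0.0, -0.0, -0.02, -0.03, -0.03, -0.0, 0.0, -0.02, -0.04, -0.07, -0.09, -0.09, -0.09, -0.09, -0.09, -0.09, -0.09, -0.09, -0.09, -0.09]
e [98, 98, 99, 103, 109, 119, 130, 140, 145, 142, 129, 110, 88, 65, 43, 25, 11, 3, -1, -1, -1, 0, 0, 0, 0]
c [43, 38, 31, 23, 14, 5, -5, -11, -14, -11, -3, 6, 14, 21, 24, 26, 27, 27, 26, 26, 26, 26, 26, 26, 26]
v [-44, -58, -72, -84, -94, -98, -87, -53, -2, 51, 87, 91, 76, 53, 29, 12, 2, -2, -2, -2, -1, -1, -1, -1, -1]
```

>>> {"fn": "drive_tool", "kwargs": {
  "deltas": [
    {"dx":-0.03,"dy":-0.01,"dz":0,"twist":0,"jaw":-1},
    {"dx":-0.07,"dy":-0.01,"dz":0,"twist":0,"jaw":-1},
    {"dx":-0.1,"dy":-0.01,"dz":0,"twist":0,"jaw":-1},
    {"dx":-0.13,"dy":0,"dz":0,"twist":0,"jaw":-1},
    {"dx":-0.14,"dy":0,"dz":0,"twist":0,"jaw":-1}
  ]
}}

```text
time_s: 9.65
ee_pos: [0.5664, 0.1538, 0.2155]
orientation: [0.714, 0.701, 0.0, 0.0]
ft_force: [-3.5, 0.4, -1.8]
width: 0.0228
grasp_force: 98.2
```

```bash
python3 ctl.py climb "[[(-.03,-.01),(-.07,-.01),(-.1,-.01),(-.13,0),(-.14,0)]]" "[20,12,0]"
```

```text
t 9.65 u 0.1232 tx 0.5637 z 0.2155 dots [('r', 18, np.float64(0.02), np.float64(0.031))] | c 0.02 h 0.031 e 0.10320510535717169 h from tx 0.030554029036454742 F [-3.5 -0.4 -2.6]
c 0.0149 v -0.0906 Mfac 1.113 res mm [ 0.1 -0.9  0.9 -0.6]
cum dx [0.01, 0.03, 0.06, 0.07, 0.06, 0.02, -0.06, -0.16, -0.27, -0.39, -0.49, -0.57, -0.62, -0.64, -0.64, -0.64, -0.63, -0.63, -0.63, -0.63]
cum dy [0.0, -0.01, -0.02, -0.03, -0.02, -0.0, -0.0, -0.02, -0.05, -0.07, -0.09, -0.09, -0.09, -0.09, -0.09, -0.09, -0.09, -0.09, -0.09, -0.09]
e [120, 132, 141, 145, 141, 127, 108, 85, 62, 41, 24, 11, 2, -1, -1, -1, 0, 0, 0, 0]
c [6, -3, -10, -11, -7, 1, 10, 18, 24, 28, 29, 30, 30, 30, 29, 29, 29, 29, 29, 29]
v [-94, -82, -45, 6, 58, 90, 90, 74, 50, 27, 11, 1, -2, -3, -2, -1, -1, -1, -1, -1]
```

>>> {"fn": "drive_tool", "kwargs": {
  "deltas": [
    {"dx":0.01,"dy":0,"dz":0,"twist":0,"jaw":-1},
    {"dx":0.03,"dy":-0.01,"dz":0,"twist":0,"jaw":-1},
    {"dx":0.06,"dy":-0.02,"dz":0,"twist":0,"jaw":-1},
    {"dx":0.07,"dy":-0.03,"dz":0,"twist":0,"jaw":-1},
    {"dx":0.06,"dy":-0.02,"dz":0,"twist":0,"jaw":-1}
  ]
}}

```text
time_s: 10.2
ee_pos: [0.5628, 0.1646, 0.2154]
orientation: [0.713, 0.701, -0.0, -0.0]
ft_force: [-2.6, -0.8, -1.9]
width: 0.0229
grasp_force: 98.5
```

```bash
sed -i 's/"M": [0-9.]*/"M": 2.55/' st.json; python3 ctl.py climb "[[(.01,0),(.03,-.01),(.06,-.02),(.07,-.03),(.06,-.02)]]" "[17,8,0]"
```

```text
t 10.20 u 0.1331 tx 0.5606 z 0.2154 dots [('r', 18, np.float64(-0.0059), np.float64(0.0295)), ('g', 11, np.float64(-0.0082), np.float64(0.0292))] | c -0.007050000000000001 h 0.02935 e 0.1401912723485395 h from tx 0.030300660030290052 F [-2.9 -0.9 -2.8]
c -0.0056 v 0.0741 Mfac 1.024 res mm [-1.1  0.4 -1.4 -1.8]
cum dx [-0.04, -0.1, -0.18, -0.27, -0.37, -0.46, -0.53, -0.59, -0.63, -0.64, -0.64, -0.64, -0.64, -0.64, -0.64, -0.64, -0.64]
cum dy [0.02, 0.02, 0.0, -0.02, -0.05, -0.06, -0.07, -0.07, -0.07, -0.07, -0.07, -0.07, -0.07, -0.07, -0.07, -0.07, -0.07]
e [125, 106, 85, 65, 47, 31, 18, 8, 2, -1, -1, -1, 0, 0, 0, 0, 0]
c [4, 14, 22, 29, 34, 36, 38, 38, 38, 38, 37, 37, 37, 37, 37, 37, 37]
v [100, 97, 82, 60, 37, 19, 7, 1, -2, -2, -2, -1, -1, -1, -1, -1, -1]
```

>>> {"fn": "drive_tool", "kwargs": {
  "deltas": [
    {"dx":-0.04,"dy":0.02,"dz":0,"twist":0,"jaw":-1},
    {"dx":-0.1,"dy":0.02,"dz":0,"twist":0,"jaw":-1},
    {"dx":-0.18,"dy":0,"dz":0,"twist":0,"jaw":-1},
    {"dx":-0.27,"dy":-0.02,"dz":0,"twist":0,"jaw":-1},
    {"dx":-0.37,"dy":-0.05,"dz":0,"twist":0,"jaw":-1}
  ]
}}

```text
time_s: 10.75
ee_pos: [0.5544, 0.107, 0.2154]
orientation: [0.713, 0.701, 0.0, 0.0]
ft_force: [-2.2, 0.2, -2.3]
width: 0.0232
grasp_force: 98.3
```

```bash
python3 ctl.py climb "[[(-.04,.02),(-.1,.02),(-.18,0),(-.27,-.02),(-.37,-.05)]]" "[14,4,0]"
```

```text
t 10.75 u 0.0730 tx 0.5515 z 0.2156 dots [('r', 18, np.float64(0.0155), np.float64(0.027))] | c 0.0155 h 0.027 e 0.057470856763048236 h from tx 0.025907164209550918 F [-4.8 -3.3 -3.1]
c 0.0168 v 0.0054 Mfac 1.202 res mm [1.1 1.2 0.8]
cum dx [-0.16, -0.35, -0.5, -0.55, -0.55, -0.54, -0.53, -0.53, -0.54, -0.54, -0.54, -0.55, -0.55, -0.55]
cum dy [-0.0, -0.02, -0.02, -0.02, -0.02, -0.02, -0.02, -0.02, -0.02, -0.02, -0.02, -0.02, -0.02, -0.02]
e [42, 17, -3, -11, -10, -7, -4, -3, -2, -2, -1, -1, -1, 0]
c [16, 14, 10, 7, 5, 3, 2, 0, -1, -2, -3, -4, -4, -5]
v [-15, -29, -32, -28, -22, -17, -14, -12, -11, -9, -8, -8, -7, -7]
```

>>> {"fn": "drive_tool", "kwargs": {
  "deltas": [
    {"dx":-0.18,"dy":0,"dz":0,"twist":0,"jaw":-1},
    {"dx":-0.37,"dy":0,"dz":0,"twist":0,"jaw":-1},
    {"dx":-0.54,"dy":0,"dz":0,"twist":0,"jaw":-1}
  ]
}}

```text
time_s: 11.1
ee_pos: [0.5525, 0.0251, 0.2155]
orientation: [0.714, 0.701, -0.0, 0.0]
ft_force: [-3.4, 0.3, -3.1]
width: 0.0227
grasp_force: 98.4
```

```bash
python3 ctl.py hold "[[(-.18,0),(-.37,0),(-.54,0)]]" "[14,3,0]"; tail -4 log.txt
```

```text
t 11.10 u -0.0107 tx 0.5517 z 0.2159 dots [('r', 18, np.float64(0.0012), np.float64(0.0324)), ('g', 13, np.float64(0.0008), np.float64(0.0322))] | c 0.001 h 0.032299999999999995 e -0.011664719118376712 h from tx 0.032150364814720576 F [-4.2 -4.9 -4.3]
c 0.0003 v -0.0484 Mfac 1.049 res mm [ 2.1  4.7 -1.   1.8]
cum dx [-0.08, -0.15, -0.16, -0.14, -0.12, -0.12, -0.12, -0.12, -0.13, -0.13, -0.13, -0.13, -0.13, -0.14]
cum dy [-0.02, -0.02, -0.02, -0.02, -0.02, -0.02, -0.02, -0.02, -0.02, -0.02, -0.02, -0.02, -0.02, -0.02]
e [-9, -16, -16, -11, -6, -4, -3, -2, -2, -2, -1, -1, 0, 0]
c [-4, -8, -11, -14, -16, -17, -18, -19, -20, -21, -22, -23, -23, -24]
v [-44, -37, -29, -21, -16, -14, -12, -10, -9, -8, -7, -6, -6, -6]
[9.65, 0.12320510535717169, 0.5636540120211256, 0.02, 0.031]
[10.2, 0.1331412723485395, 0.5605717730631451, -0.007050000000000001, 0.02935]
[10.75, 0.07297085676304824, 0.5515271331199526, 0.0155, 0.027]
[11.1, -0.01066471911837671, 0.5517473925920879, 0.001, 0.032299999999999995]
```

>>> {"fn": "drive_tool", "kwargs": {
  "deltas": [
    {"dx":-0.09,"dy":-0.01,"dz":0,"twist":0,"jaw":-1},
    {"dx":-0.16,"dy":-0.01,"dz":0,"twist":0,"jaw":-1},
    {"dx":-0.17,"dy":-0.01,"dz":0,"twist":0,"jaw":-1}
  ]
}}

```text
time_s: 11.45
ee_pos: [0.5511, 0.0002, 0.2156]
orientation: [0.714, 0.7, -0.0, 0.0]
ft_force: [-3.1, 0.7, -0.8]
width: 0.023
grasp_force: 98.4
```

```bash
sed -i 's/win=1.6/win=0.75/; s/\/.06\]$/\/.03]/' ctl.py; sed -i 's/(p\[2\]-1)\/.06/(p[2]-1)\/.03/' ctl.py; python3 ctl.py hold "[[(-.09,-.01),(-.16,-.01),(-.17,-.01)]]" "[14,3,0]"
```

```text
t 11.45 u -0.0299 tx 0.5512 z 0.2155 dots [('r', 19, np.float64(-0.0165), np.float64(0.0311)), ('g', 16, np.float64(-0.0169), np.float64(0.031))] | c -0.0167 h 0.03105 e -0.013203805930795488 h from tx 0.03153075732257775 F [-3.4  0.8 -0.1]
c -0.0188 v -0.0379 Mfac 1.001 res mm [-0.1  0.2 -0.1]
cum dx [-0.04, -0.07, -0.07, -0.04, -0.02, -0.02, -0.02, -0.03, -0.03, -0.03, -0.03, -0.03, -0.03, -0.03]
cum dy [-0.01, -0.01, -0.01, -0.01, -0.01, -0.01, -0.01, -0.01, -0.01, -0.01, -0.01, -0.01, -0.01, -0.01]
e [-12, -14, -12, -7, -4, -2, -2, -1, -1, -1, -1, 0, 0, 0]
c [-22, -25, -27, -28, -29, -30, -31, -31, -32, -32, -33, -33, -34, -34]
v [-32, -25, -18, -12, -9, -8, -6, -6, -5, -4, -4, -3, -3, -3]
```

>>> {"fn": "drive_tool", "kwargs": {
  "deltas": [
    {"dx":-0.05,"dy":0,"dz":0,"twist":0,"jaw":-1},
    {"dx":-0.07,"dy":-0.01,"dz":0,"twist":0,"jaw":-1},
    {"dx":-0.07,"dy":-0.01,"dz":0,"twist":0,"jaw":-1},
    {"dx":-0.05,"dy":-0.01,"dz":0,"twist":0,"jaw":-1}
  ]
}}

```text
time_s: 11.9
ee_pos: [0.5497, -0.0055, 0.2154]
orientation: [0.713, 0.701, -0.0, 0.0]
ft_force: [-3.0, -0.4, -0.4]
width: 0.023
grasp_force: 98.5
```

```bash
python3 ctl.py hold "[[(-.05,0),(-.07,-.01),(-.07,-.01),(-.05,-.01)]]" "[14,3,0]"
```

```text
t 11.90 u -0.0354 tx 0.5498 z 0.2153 dots [('r', 19, np.float64(-0.0281), np.float64(0.0303)), ('g', 14, np.float64(-0.0284), np.float64(0.03))] | c -0.02825 h 0.03015 e -0.007168050494946312 h from tx 0.030427347282379266 F [-2.6  1.1 -0.3]
c -0.0287 v -0.0090 Mfac 1.000 res mm [0. 0.]
cum dx [0.01, 0.02, 0.03, 0.04, 0.05, 0.05, 0.05, 0.05, 0.05, 0.05, 0.05, 0.05, 0.05, 0.05]
cum dy [-0.0, -0.0, -0.0, -0.0, -0.0, -0.0, -0.0, -0.0, -0.0, -0.0, -0.0, -0.0, -0.0, -0.0]
e [-6, -5, -3, -1, 0, 0, 0, 0, 0, 0, 0, 0, 0, 0]
c [-29, -30, -30, -30, -30, -30, -30, -30, -30, -29, -29, -29, -29, -29]
v [-5, -2, 0, 0, 1, 1, 1, 1, 1, 0, 0, 0, 0, 0]
```

>>> {"fn": "drive_tool", "kwargs": {
  "deltas": [
    {"dx":0.01,"dy":0,"dz":0,"twist":0,"jaw":-1},
    {"dx":0.02,"dy":0,"dz":0,"twist":0,"jaw":-1},
    {"dx":0.03,"dy":0,"dz":0,"twist":0,"jaw":-1},
    {"dx":0.04,"dy":0,"dz":0,"twist":0,"jaw":-1},
    {"dx":0.05,"dy":0,"dz":0,"twist":0,"jaw":-1}
  ]
}}

```text
time_s: 12.45
ee_pos: [0.5499, 0.0023, 0.2154]
orientation: [0.713, 0.701, -0.0, 0.0]
ft_force: [-2.7, -0.4, -1.3]
width: 0.0231
grasp_force: 98.5
```

```bash
sed -i 's/win=0.75/win=1.1/' ctl.py; python3 ctl.py hold "[[(.01,0),(.02,0),(.03,0),(.04,0),(.05,0)]]" "[14,3,0]"
```

```text
t 12.45 u -0.0284 tx 0.5498 z 0.2154 dots [('r', 19, np.float64(-0.0267), np.float64(0.0306)), ('g', 14, np.float64(-0.0274), np.float64(0.0305))] | c -0.02705 h 0.03055 e -0.001373779720441011 h from tx 0.030499965484715254 F [-3.5  0.1 -1.3]
c -0.0269 v 0.0068 Mfac 0.995 res mm [-0.2  0.6 -0.2]
cum dx [0.02, 0.04, 0.05, 0.04, 0.04, 0.04, 0.04, 0.05, 0.05, 0.05, 0.05, 0.05, 0.05, 0.05]
cum dy [-0.0, -0.0, -0.0, -0.0, -0.0, -0.0, -0.0, -0.0, -0.0, -0.0, -0.0, -0.0, -0.0, -0.0]
e [-1, 1, 2, 2, 1, 1, 1, 1, 0, 0, 0, 0, 0, 0]
c [-26, -25, -25, -24, -24, -23, -23, -23, -23, -22, -22, -22, -22, -22]
v [7, 7, 6, 5, 4, 3, 3, 3, 2, 2, 2, 2, 2, 2]
```

>>> {"fn": "drive_tool", "kwargs": {
  "deltas": [
    {"dx":0.02,"dy":0,"dz":0,"twist":0,"jaw":-1},
    {"dx":0.04,"dy":0,"dz":0,"twist":0,"jaw":-1},
    {"dx":0.05,"dy":0,"dz":0,"twist":0,"jaw":-1},
    {"dx":0.05,"dy":0,"dz":0,"twist":0,"jaw":-1},
    {"dx":0.04,"dy":0,"dz":0,"twist":0,"jaw":-1}
  ]
}}

```text
time_s: 13.0
ee_pos: [0.55, 0.0083, 0.2154]
orientation: [0.713, 0.701, 0.0, -0.0]
ft_force: [-3.3, -1.3, -1.4]
width: 0.0228
grasp_force: 98.5
```

```bash
python3 ctl.py hold "[[(.02,0),(.04,0),(.05,0),(.05,0),(.04,0)]]" "[14,3,0]"
```

```text
t 13.00 u -0.0232 tx 0.5498 z 0.2154 dots [('r', 20, np.float64(-0.0149), np.float64(0.0305)), ('g', 14, np.float64(-0.0156), np.float64(0.0304))] | c -0.01525 h 0.030449999999999998 e -0.007921431808064889 h from tx 0.03037166466380008 F [-2.9 -0.7 -2.8]
c -0.0146 v 0.0236 Mfac 0.994 res mm [-0.5  1.8 -0.5]
cum dx [0.07, 0.14, 0.17, 0.16, 0.16, 0.15, 0.16, 0.16, 0.16, 0.16, 0.16, 0.17, 0.17, 0.17]
cum dy [-0.0, -0.0, -0.0, -0.0, -0.0, -0.0, -0.0, -0.0, -0.0, -0.0, -0.0, -0.0, -0.0, -0.0]
e [-2, 6, 9, 7, 5, 3, 2, 2, 1, 1, 1, 1, 0, 0]
c [-12, -10, -7, -6, -4, -3, -2, -1, -1, 0, 1, 1, 2, 2]
v [26, 25, 20, 16, 13, 10, 9, 8, 7, 6, 5, 5, 4, 4]
```

The carriage drifts more than predicted, which suggests a small roller offset. I'll fit it from the hold data.

Run:
```python
from ctl import *
st=json.load(open('st.json'));kt,ku=np.array(st['knots']).T;m=np.array(st['meas']);w=m[m[:,0]>=11.05];t=kt[-1];t0=w[0,0]
f=lambda p:np.r_[(simt(p[0],p[1],t0,t,kt,ku,p[3],w[:,0],d=p[2])[2]-w[:,1])/.0007,(p[3]-2.55)/.15,p[2]/.006]
p=least_squares(f,[w[0,1],-.04,0,2.55],x_scale=[.01,.05,.005,.3]).x;print(p,np.round(f(p),2))
c,v,_=simt(p[0],p[1],t0,t,kt,ku,p[3],d=p[2]);print(c,v, 'u cmd',st['u'])
st['d']=p[2];st['M']=p[3];json.dump(st,open('st.json','w'))
x,E,S=plan(st,c,v,'',14,3,0.)
print('dx',np.round(np.cumsum(x)/.15,2));print(np.round(E*1e3),np.round(S[:,0]*1e3),np.round(S[:,1]*1e3))
```

```text
[ 1.31776903e-03 -6.20414112e-02 -2.66951948e-03  2.59384280e+00] [ 0.45 -1.02 -0.25  1.17 -0.3   0.29 -0.44]
-0.01405463041427139 0.02915914116647223 u cmd -0.022900000000000004
dx [0.1  0.18 0.22 0.21 0.2  0.2  0.2  0.21 0.21 0.21 0.21 0.22 0.22 0.22]
[-3.  7. 11.  9.  6.  4.  3.  2.  2.  2.  1.  1.  0.  0.] [-11.  -8.  -5.  -3.  -1.   1.   2.   3.   4.   5.   5.   6.   7.   7.] [32. 31. 26. 20. 16. 13. 11. 10.  9.  8.  7.  6.  6.  6.]
```

>>> {"fn": "drive_tool", "kwargs": {
  "deltas": [
    {"dx":0.1,"dy":0,"dz":0,"twist":0,"jaw":-1},
    {"dx":0.19,"dy":0,"dz":0,"twist":0,"jaw":-1},
    {"dx":0.23,"dy":0,"dz":0,"twist":0,"jaw":-1},
    {"dx":0.23,"dy":0,"dz":0,"twist":0,"jaw":-1}
  ]
}}

```text
time_s: 13.45
ee_pos: [0.5506, 0.0443, 0.2153]
orientation: [0.712, 0.702, 0.0, -0.0]
ft_force: [-3.3, 0.7, -1.7]
width: 0.0228
grasp_force: 98.5
```

```bash
sed -i 's/win=1.1/win=1.6/' ctl.py; python3 ctl.py hold "[[(.1,0),(.19,0),(.23,0),(.23,0)]]" "[14,3,0]"
```

```text
t 13.45 u 0.0125 tx 0.5498 z 0.2153 dots [('r', 19, np.float64(-0.0034), np.float64(0.03)), ('g', 10, np.float64(-0.0017), np.float64(0.0313))] | c -0.0025499999999999997 h 0.03065 e 0.015017669143847247 h from tx 0.029969973036621283 F [-3.4  0.5 -2.5]
c -0.0017 v 0.0160 Mfac 0.996 res mm [-0.2  0.8 -0.2 -0. ]
cum dx [-0.0, -0.01, -0.03, -0.04, -0.05, -0.05, -0.05, -0.05, -0.05, -0.05, -0.05, -0.05, -0.05, -0.05]
cum dy [-0.0, -0.0, -0.0, -0.0, -0.0, -0.0, -0.0, -0.0, -0.0, -0.0, -0.0, -0.0, -0.0, -0.0]
e [9, 7, 4, 2, 1, 0, 0, 0, 0, 0, 0, 0, 0, 0]
c [0, 0, 1, 1, 1, 1, 2, 2, 2, 2, 2, 2, 2, 2]
v [11, 7, 4, 2, 1, 1, 1, 1, 1, 1, 1, 1, 1, 1]
```

>>> {"fn": "drive_tool", "kwargs": {
  "deltas": [
    {"dx":0,"dy":0,"dz":0,"twist":0,"jaw":-1},
    {"dx":-0.01,"dy":0,"dz":0,"twist":0,"jaw":-1},
    {"dx":-0.03,"dy":0,"dz":0,"twist":0,"jaw":-1},
    {"dx":-0.04,"dy":0,"dz":0,"twist":0,"jaw":-1}
  ]
}}

```text
time_s: 13.9
ee_pos: [0.5504, 0.0358, 0.2154]
orientation: [0.714, 0.701, -0.0, 0.0]
ft_force: [-2.7, -0.3, -2.1]
width: 0.0231
grasp_force: 98.5
```

```bash
python3 ctl.py hold "[[(0,0),(-.01,0),(-.03,0),(-.04,0)]]" "[14,3,0]"
```

```text
t 13.90 u 0.0047 tx 0.5497 z 0.2154 dots [('r', 17, np.float64(-0.005), np.float64(0.0305)), ('g', 14, np.float64(-0.0054), np.float64(0.03))] | c -0.0052 h 0.03025 e 0.009884927605694604 h from tx 0.03020852390484485 F [-3.  -0.1 -3.2]
c -0.0049 v -0.0120 Mfac 0.984 res mm [ 0.4 -1.  -2.   0.9]
cum dx [-0.05, -0.1, -0.12, -0.12, -0.11, -0.11, -0.11, -0.11, -0.11, -0.11, -0.12, -0.12, -0.12, -0.12]
cum dy [-0.0, -0.0, -0.0, -0.0, -0.0, -0.0, -0.0, -0.0, -0.0, -0.0, -0.0, -0.0, -0.0, -0.0]
e [3, -3, -5, -4, -3, -2, -1, -1, -1, -1, -1, 0, 0, 0]
c [-6, -8, -9, -10, -11, -12, -12, -13, -13, -14, -14, -14, -14, -15]
v [-15, -14, -12, -10, -8, -6, -5, -5, -4, -4, -3, -3, -3, -3]
```

>>> {"fn": "drive_tool", "kwargs": {
  "deltas": [
    {"dx":-0.06,"dy":0,"dz":0,"twist":0,"jaw":-1},
    {"dx":-0.11,"dy":0,"dz":0,"twist":0,"jaw":-1},
    {"dx":-0.13,"dy":0,"dz":0,"twist":0,"jaw":-1},
    {"dx":-0.12,"dy":0,"dz":0,"twist":0,"jaw":-1}
  ]
}}

```text
time_s: 14.35
ee_pos: [0.5501, 0.0174, 0.2154]
orientation: [0.714, 0.7, -0.0, 0.0]
ft_force: [-3.0, 0.1, -2.4]
width: 0.0232
grasp_force: 98.3
```

```bash
sed -i 's/"d": [-0-9.e]*/"d": -0.0015/' st.json; python3 ctl.py hold "[[(-.06,0),(-.11,0),(-.13,0),(-.12,0)]]" "[14,3,0]"
```

```text
t 14.35 u -0.0125 tx 0.5498 z 0.2154 dots [('r', 19, np.float64(-0.0166), np.float64(0.0305)), ('g', 14, np.float64(-0.0166), np.float64(0.0303))] | c -0.0166 h 0.0304 e 0.004072177636119549 h from tx 0.030483521142686255 F [-3.3  0.3 -2.1]
c -0.0174 v -0.0243 Mfac 0.976 res mm [ 0.6 -1.6 -0.6  0.4]
cum dx [-0.06, -0.11, -0.13, -0.12, -0.11, -0.11, -0.11, -0.11, -0.11, -0.11, -0.12, -0.12, -0.12, -0.12]
cum dy [-0.0, -0.0, -0.0, -0.0, -0.0, -0.0, -0.0, -0.0, -0.0, -0.0, -0.0, -0.0, -0.0, -0.0]
e [-1, -7, -9, -7, -4, -3, -2, -2, -1, -1, -1, -1, 0, 0]
c [-20, -22, -24, -26, -27, -28, -28, -29, -30, -30, -30, -31, -31, -32]
v [-24, -22, -17, -13, -10, -8, -7, -6, -5, -5, -4, -4, -4, -3]
```

>>> {"fn": "drive_tool", "kwargs": {
  "deltas": [
    {"dx":-0.08,"dy":0,"dz":0,"twist":0,"jaw":-1},
    {"dx":-0.14,"dy":0,"dz":0,"twist":0,"jaw":-1},
    {"dx":-0.16,"dy":0,"dz":0,"twist":0,"jaw":-1},
    {"dx":-0.15,"dy":0,"dz":0,"twist":0,"jaw":-1}
  ]
}}

```text
time_s: 14.8
ee_pos: [0.5498, -0.005, 0.2155]
orientation: [0.714, 0.7, -0.0, 0.0]
ft_force: [-3.0, 0.0, -1.7]
width: 0.0232
grasp_force: 98.2
```

```bash
python3 ctl.py hold "[[(-.08,0),(-.14,0),(-.16,0),(-.15,0)]]" "[14,3,0]"
python3 - <<'E'
from ctl import *
st=json.load(open('st.json'));kt,ku=np.array(st['knots']).T;m=np.array(st['meas']);w=m[m[:,0]>=11.05];t=kt[-1];t0=w[0,0]
f=lambda p:np.r_[(simt(p[0],p[1],t0,t,kt,ku,p[3],w[:,0],d=p[2])[2]-w[:,1])/.0007,(p[3]-2.55)/.15,p[2]/.006]
p=least_squares(f,[.0013,-.062,-.0027,2.55],x_scale=[.01,.05,.005,.3]).x;print(p,np.round(f(p),2))
c,v,_=simt(p[0],p[1],t0,t,kt,ku,p[3],d=p[2]);print(c,v)
E
```

```text
t 14.80 u -0.0350 tx 0.5498 z 0.2154 dots [('r', 18, np.float64(-0.0268), np.float64(0.0301)), ('g', 15, np.float64(-0.0275), np.float64(0.0303))] | c -0.02715 h 0.030199999999999998 e -0.007822126567889859 h from tx 0.030407154770971875 F [-3.6  0.2 -1. ]
c -0.0275 v -0.0097 Mfac 0.998 res mm [ 0.2 -0.4 -0.2  0.1]
cum dx [0.01, 0.02, 0.04, 0.05, 0.05, 0.05, 0.05, 0.05, 0.05, 0.05, 0.05, 0.05, 0.06, 0.06]
cum dy [-0.0, -0.0, -0.0, -0.0, -0.0, -0.0, -0.0, -0.0, -0.0, -0.0, -0.0, -0.0, -0.0, -0.0]
e [-7, -5, -3, -1, 0, 0, 0, 0, 0, 0, 0, 0, 0, 0]
c [-28, -29, -29, -29, -29, -29, -28, -28, -28, -28, -28, -28, -28, -28]
v [-6, -2, 0, 1, 1, 1, 1, 1, 1, 1, 0, 0, 0, 0]
[ 1.20804210e-03 -6.09408738e-02 -1.11356898e-03  2.32381155e+00] [ 0.3  -0.94  0.23  2.11  0.21 -1.53 -0.35 -0.15  0.15 -1.51 -0.19]
-0.027555107873310117 -0.009259060883132005
```

>>> {"fn": "drive_tool", "kwargs": {
  "deltas": [
    {"dx":0.01,"dy":0,"dz":0,"twist":0,"jaw":-1},
    {"dx":0.02,"dy":0,"dz":0,"twist":0,"jaw":-1},
    {"dx":0.04,"dy":0,"dz":0,"twist":0,"jaw":-1},
    {"dx":0.05,"dy":0,"dz":0,"twist":0,"jaw":-1},
    {"dx":0.05,"dy":0,"dz":0,"twist":0,"jaw":-1}
  ]
}}

```text
time_s: 15.35
ee_pos: [0.5501, 0.0041, 0.2154]
orientation: [0.713, 0.701, 0.0, 0.0]
ft_force: [-2.3, 0.0, -1.2]
width: 0.0233
grasp_force: 98.4
```

```bash
python3 ctl.py hold "[[(.01,0),(.02,0),(.04,0),(.05,0),(.05,0)]]" "[14,3,0]"
```

```text
t 15.35 u -0.0270 tx 0.5498 z 0.2154 dots [('r', 18, np.float64(-0.0257), np.float64(0.0307)), ('g', 14, np.float64(-0.0259), np.float64(0.0306))] | c -0.0258 h 0.03065 e -0.0012114243612037605 h from tx 0.030545231728693212 F [-2.8 -0.3 -0.3]
c -0.0258 v 0.0067 Mfac 0.992 res mm [-0.1  0.1  1.  -0.3]
cum dx [0.02, 0.04, 0.05, 0.05, 0.05, 0.05, 0.05, 0.05, 0.05, 0.06, 0.06, 0.06, 0.06, 0.06]
cum dy [-0.0, -0.0, -0.0, -0.0, -0.0, -0.0, -0.0, -0.0, -0.0, -0.0, -0.0, -0.0, -0.0, -0.0]
e [-1, 1, 2, 2, 1, 1, 1, 1, 0, 0, 0, 0, 0, 0]
c [-25, -24, -24, -23, -23, -22, -22, -21, -21, -21, -21, -21, -20, -20]
v [8, 8, 7, 5, 4, 4, 3, 3, 3, 2, 2, 2, 2, 2]
```

>>> {"fn": "drive_tool", "kwargs": {
  "deltas": [
    {"dx":0.03,"dy":0,"dz":0,"twist":0,"jaw":-1},
    {"dx":0.06,"dy":0,"dz":0,"twist":0,"jaw":-1},
    {"dx":0.08,"dy":0,"dz":0,"twist":0,"jaw":-1},
    {"dx":0.08,"dy":0,"dz":0,"twist":0,"jaw":-1},
    {"dx":0.08,"dy":0,"dz":0,"twist":0,"jaw":-1}
  ]
}}

```text
time_s: 15.9
ee_pos: [0.5501, 0.0158, 0.2154]
orientation: [0.713, 0.701, -0.0, 0.0]
ft_force: [-2.6, -0.3, -0.6]
width: 0.0231
grasp_force: 98.5
```

```bash
python3 ctl.py hold "[[(.03,0),(.06,0),(.08,0),(.08,0),(.08,0)]]" "[14,3,0]"
```

```text
t 15.90 u -0.0153 tx 0.5498 z 0.2154 dots [('r', 20, np.float64(-0.0183), np.float64(0.0305)), ('g', 14, np.float64(-0.0187), np.float64(0.0304))] | c -0.018500000000000003 h 0.030449999999999998 e 0.0031678915483517173 h from tx 0.030461493923193205 F [-3.   0.5 -1.7]
c -0.0185 v 0.0072 Mfac 0.986 res mm [-0.5  1.1  1.  -0.4]
cum dx [0.01, 0.01, 0.01, 0.01, 0.01, 0.01, 0.01, 0.01, 0.01, 0.01, 0.01, 0.01, 0.01, 0.01]
cum dy [-0.0, -0.0, -0.0, -0.0, -0.0, -0.0, -0.0, -0.0, -0.0, -0.0, -0.0, -0.0, -0.0, -0.0]
e [2, 2, 2, 1, 1, 0, 0, 0, 0, 0, 0, 0, 0, 0]
c [-18, -17, -17, -17, -16, -16, -16, -16, -16, -15, -15, -15, -15, -15]
v [6, 5, 4, 3, 2, 2, 2, 2, 1, 1, 1, 1, 1, 1]
```

Run:
```python
from ctl import *
st=json.load(open('st.json'));c,v,_,_=estimate(st)
for N,h in((24,15),(28,20)):
    x,E,S=plan(st,c,v,'',N,h,-.12)
    X=XC+HD+xr(E)-st['x']
    print('dx',np.round(np.cumsum(x)/.15,2).tolist());print('dy',np.round(X/.15,2).tolist());print('e',np.round(E*1e3).astype(int).tolist());print('c',np.round(S[:,0]*1e3).astype(int).tolist());print('v',np.round(S[:,1]*1e3).astype(int).tolist())
```

```text
dx [0.01, 0.02, 0.01, -0.03, -0.1, -0.19, -0.29, -0.39, -0.48, -0.55, -0.59, -0.6, -0.57, -0.52, -0.47, -0.44, -0.44, -0.44, -0.44, -0.44, -0.45, -0.45, -0.45, -0.45]
dy [-0.0, -0.0, -0.0, -0.0, -0.0, 0.01, 0.02, 0.05, 0.07, 0.09, 0.09, 0.08, 0.08, 0.08, 0.09, 0.09, 0.09, 0.09, 0.09, 0.09, 0.09, 0.09, 0.09, 0.09]
e [3, 3, 1, -4, -14, -27, -45, -65, -86, -106, -122, -132, -135, -132, -126, -121, -119, -119, -120, -120, -120, -120, -120, -120]
c [-18, -17, -17, -17, -16, -15, -12, -7, -1, 8, 17, 26, 32, 35, 37, 37, 37, 36, 36, 36, 36, 36, 36, 36]
v [6, 5, 3, 4, 8, 18, 34, 55, 75, 89, 93, 79, 52, 25, 6, -1, -2, -1, -1, -1, -1, -1, -1, -1]
dx [-0.03, -0.08, -0.16, -0.24, -0.33, -0.42, -0.49, -0.55, -0.58, -0.59, -0.57, -0.54, -0.5, -0.47, -0.46, -0.45, -0.46, -0.49, -0.53, -0.56, -0.59, -0.6, -0.6, -0.6, -0.6, -0.6, -0.6, -0.6]
dy [-0.0, -0.0, 0.0, 0.02, 0.04, 0.06, 0.08, 0.09, 0.09, 0.07, 0.07, 0.08, 0.09, 0.09, 0.09, 0.09, 0.09, 0.09, 0.09, 0.09, 0.09, 0.09, 0.09, 0.09, 0.09, 0.09, 0.09, 0.09]
e [-3, -11, -23, -38, -56, -75, -95, -114, -129, -139, -141, -137, -129, -119, -111, -106, -104, -105, -109, -114, -118, -120, -120, -120, -120, -120, -120, -120]
c [-18, -17, -15, -13, -8, -2, 6, 16, 26, 34, 38, 38, 35, 30, 25, 21, 18, 16, 14, 14, 13, 13, 13, 13, 13, 13, 13, 13]
v [7, 11, 19, 33, 52, 73, 91, 100, 95, 66, 25, -15, -42, -50, -47, -39, -29, -19, -10, -4, -2, -1, -1, -1, -1, -1, -1, -1]
```

I'll start the descent. These first rows still stay on the crown, making over five seconds there.

>>> {"fn": "drive_tool", "kwargs": {
  "deltas": [
    {"dx":0.01,"dy":0,"dz":0,"twist":0,"jaw":-1},
    {"dx":0.02,"dy":0,"dz":0,"twist":0,"jaw":-1},
    {"dx":0.01,"dy":0,"dz":0,"twist":0,"jaw":-1},
    {"dx":-0.03,"dy":0,"dz":0,"twist":0,"jaw":-1},
    {"dx":-0.1,"dy":0,"dz":0,"twist":0,"jaw":-1}
  ]
}}

```text
time_s: 16.45
ee_pos: [0.5499, 0.0004, 0.2153]
orientation: [0.713, 0.701, 0.0, 0.0]
ft_force: [-3.3, -0.1, -1.5]
width: 0.023
grasp_force: 98.5
```

```bash
python3 ctl.py down "[[(.01,0),(.02,0),(.01,0),(-.03,0),(-.1,0)]]" "[20,10,-0.12]"
```

```text
t 16.45 u -0.0332 tx 0.5496 z 0.2155 dots [('r', 19, np.float64(-0.0192), np.float64(0.0302)), ('g', 15, np.float64(-0.0191), np.float64(0.03))] | c -0.01915 h 0.030100000000000002 e -0.01401266109200247 h from tx 0.029877016685339874 F [-2.8 -2.2 -2.6]
c -0.0186 v 0.0052 Mfac 0.997 res mm [ 0.3 -1.3  0.4]
cum dx [-0.04, -0.12, -0.22, -0.33, -0.42, -0.49, -0.52, -0.51, -0.46, -0.41, -0.37, -0.35, -0.36, -0.36, -0.36, -0.36, -0.36, -0.36, -0.36, -0.36]
cum dy [0.0, 0.01, 0.03, 0.05, 0.08, 0.09, 0.09, 0.08, 0.08, 0.09, 0.09, 0.09, 0.09, 0.09, 0.09, 0.09, 0.09, 0.09, 0.09, 0.09]
e [-20, -32, -50, -71, -93, -113, -128, -135, -134, -129, -123, -119, -119, -119, -120, -120, -120, -120, -120, -120]
c [-18, -16, -12, -7, 1, 10, 19, 27, 32, 34, 34, 34, 34, 34, 34, 34, 34, 33, 33, 33]
v [13, 25, 43, 64, 83, 93, 90, 66, 36, 12, 0, -2, -2, -1, -1, -1, -1, -1, -1, -1]
```

>>> {"fn": "drive_tool", "kwargs": {
  "deltas": [
    {"dx":-0.05,"dy":0,"dz":0,"twist":0,"jaw":-1},
    {"dx":-0.13,"dy":0.01,"dz":0,"twist":0,"jaw":-1},
    {"dx":-0.23,"dy":0.03,"dz":0,"twist":0,"jaw":-1},
    {"dx":-0.34,"dy":0.05,"dz":0,"twist":0,"jaw":-1},
    {"dx":-0.43,"dy":0.08,"dz":0,"twist":0,"jaw":-1}
  ]
}}

```text
time_s: 17.0
ee_pos: [0.5607, -0.0664, 0.2154]
orientation: [0.714, 0.7, -0.0, 0.0]
ft_force: [-2.7, -0.6, -0.8]
width: 0.023
grasp_force: 98.4
```

```bash
python3 ctl.py down "[[(-.05,0),(-.13,.01),(-.23,.03),(-.34,.05),(-.43,.08)]]" "[16,6,-0.12]"
```

```text
t 17.00 u -0.0994 tx 0.5626 z 0.2157 dots [('g', 15, np.float64(-0.0142), np.float64(0.0307))] | c -0.0142 h 0.0307 e -0.08517854407823877 h from tx 0.03190471054314861 F [-1.3 -2.9 -2.6]
c -0.0098 v 0.0709 Mfac 1.026 res mm [ 0.9 -3.2  1. ]
cum dx [-0.03, -0.07, -0.09, -0.09, -0.05, 0.01, 0.05, 0.07, 0.07, 0.06, 0.06, 0.06, 0.06, 0.06, 0.06, 0.06]
cum dy [0.0, 0.01, 0.01, 0.0, -0.0, 0.01, 0.01, 0.01, 0.01, 0.01, 0.01, 0.01, 0.01, 0.01, 0.01, 0.01]
e [-99, -114, -127, -135, -135, -130, -123, -120, -119, -119, -120, -120, -120, -120, -120, -120]
c [-2, 7, 17, 25, 30, 33, 33, 33, 33, 33, 33, 33, 33, 33, 33, 33]
v [86, 95, 92, 71, 40, 15, 1, -2, -1, -1, -1, -1, -1, 0, 0, 0]
```

>>> {"fn": "drive_tool", "kwargs": {
  "deltas": [
    {"dx":-0.04,"dy":0,"dz":0,"twist":0,"jaw":-1},
    {"dx":-0.08,"dy":0.01,"dz":0,"twist":0,"jaw":-1},
    {"dx":-0.1,"dy":0.01,"dz":0,"twist":0,"jaw":-1},
    {"dx":-0.09,"dy":0.01,"dz":0,"twist":0,"jaw":-1}
  ]
}}

```text
time_s: 17.45
ee_pos: [0.562, -0.0779, 0.2154]
orientation: [0.713, 0.701, -0.0, 0.0]
ft_force: [-4.2, 0.9, -0.4]
width: 0.0228
grasp_force: 98.4
```

```bash
sed -i 's/win=1.6/win=1.05/' ctl.py; python3 ctl.py down "[[(-.04,0),(-.08,.01),(-.1,.01),(-.09,.01)]]" "[16,4,-0.12]"
```

```text
t 17.45 u -0.1079 tx 0.5632 z 0.2154 dots [('g', 14, np.float64(0.0095), np.float64(0.0289))] | c 0.0095 h 0.0289 e -0.11736656207475947 h from tx 0.02933468046019335 F [-3.  -0.1 -0.5]
c 0.0166 v 0.0766 Mfac 1.136 res mm [ 1.8 -4.4  3.2]
cum dx [0.02, 0.05, 0.09, 0.12, 0.14, 0.14, 0.14, 0.14, 0.13, 0.13, 0.13, 0.13, 0.13, 0.13, 0.13, 0.13]
cum dy [-0.0, -0.0, -0.0, 0.0, 0.0, 0.0, 0.0, 0.0, 0.0, 0.0, 0.0, 0.0, 0.0, 0.0, 0.0, 0.0]
e [-131, -131, -128, -124, -120, -119, -119, -120, -120, -120, -120, -120, -120, -120, -120, -120]
c [23, 28, 30, 31, 31, 30, 30, 30, 30, 30, 30, 30, 30, 30, 30, 30]
v [58, 35, 15, 3, -2, -2, -1, -1, -1, -1, -1, -1, -1, -1, -1, 0]
```

>>> {"fn": "drive_tool", "kwargs": {
  "deltas": [
    {"dx":0.01,"dy":0,"dz":0,"twist":0,"jaw":-1},
    {"dx":0.03,"dy":0,"dz":0,"twist":0,"jaw":-1},
    {"dx":0.06,"dy":0,"dz":0,"twist":0,"jaw":-1},
    {"dx":0.09,"dy":0,"dz":0,"twist":0,"jaw":-1}
  ]
}}

```text
time_s: 17.9
ee_pos: [0.5623, -0.0634, 0.2154]
orientation: [0.713, 0.701, 0.0, -0.0]
ft_force: [-2.5, 0.2, -1.8]
width: 0.023
grasp_force: 98.5
```

```bash
python3 ctl.py down "[[(.01,0),(.03,0),(.06,0),(.09,0)]]" "[16,4,-0.12]"
```

```text
t 17.90 u -0.0933 tx 0.5633 z 0.2153 dots [('g', 14, np.float64(0.026), np.float64(0.0291))] | c 0.026 h 0.0291 e -0.1192951829120113 h from tx 0.029393116811865426 F [-2.9  1.6 -0.8]
c 0.0269 v 0.0003 Mfac 0.990 res mm [0.4 0.2 0.8]
cum dx [0.01, 0.02, 0.03, 0.02, 0.01, 0.01, 0.01, 0.01, 0.0, 0.0, 0.0, 0.0, 0.0, 0.0, -0.0, -0.0]
cum dy [0.0, 0.0, 0.0, 0.0, 0.0, 0.0, 0.0, 0.0, 0.0, 0.0, 0.0, 0.0, 0.0, 0.0, 0.0, 0.0]
e [-122, -119, -118, -118, -119, -119, -120, -120, -120, -120, -120, -120, -120, -120, -120, -120]
c [27, 26, 25, 25, 25, 25, 24, 24, 24, 24, 24, 24, 24, 24, 24, 23]
v [-5, -6, -5, -4, -3, -2, -2, -1, -1, -1, -1, -1, -1, -1, -1, -1]
```

>>> {"fn": "drive_tool", "kwargs": {
  "deltas": [
    {"dx":0.01,"dy":0,"dz":0,"twist":0,"jaw":-1},
    {"dx":0.02,"dy":0,"dz":0,"twist":0,"jaw":-1},
    {"dx":0.02,"dy":0,"dz":0,"twist":0,"jaw":-1},
    {"dx":0.02,"dy":0,"dz":0,"twist":0,"jaw":-1}
  ]
}}

```text
time_s: 18.35
ee_pos: [0.5623, -0.0612, 0.2154]
orientation: [0.713, 0.701, -0.0, 0.0]
ft_force: [-3.6, 0.5, -2.7]
width: 0.0226
grasp_force: 98.4
```

```bash
python3 ctl.py down "[[(.01,0),(.02,0),(.02,0),(.02,0)]]" "[16,4,-0.12]"
```

```text
t 18.35 u -0.0920 tx 0.5632 z 0.2154 dots [('g', 13, np.float64(0.0309), np.float64(0.0291))] | c 0.0309 h 0.0291 e -0.12290667058526926 h from tx 0.029375390506970984 F [-3.1  0.1 -1.3]
c 0.0291 v -0.0022 Mfac 1.026 res mm [-1.6 -1.5 -1.7]
cum dx [0.01, 0.02, 0.02, 0.02, 0.01, 0.0, -0.0, -0.0, -0.0, -0.0, -0.0, -0.01, -0.01, -0.01, -0.01, -0.01]
cum dy [0.0, 0.0, 0.0, 0.0, 0.0, 0.0, 0.0, 0.0, 0.0, 0.0, 0.0, 0.0, 0.0, 0.0, 0.0, 0.0]
e [-121, -119, -118, -118, -119, -119, -120, -120, -120, -120, -120, -120, -120, -120, -120, -120]
c [29, 28, 27, 27, 27, 26, 26, 26, 26, 26, 26, 26, 26, 26, 25, 25]
v [-6, -6, -5, -4, -3, -2, -2, -1, -1, -1, -1, -1, -1, -1, -1, -1]
```

Nearly at rest at the red hollow. I'll hold still for a second and check.

>>> {"fn": "drive_tool", "kwargs": {
  "deltas": [
    {"dx":0.02,"dy":0,"dz":0,"twist":0,"jaw":-1},
    {"dx":0.02,"dy":0,"dz":0,"twist":0,"jaw":-1},
    {"dx":0.02,"dy":0,"dz":0,"twist":0,"jaw":-1},
    {"dx":0.02,"dy":0,"dz":0,"twist":0,"jaw":-1},
    {"dx":0.02,"dy":0,"dz":0,"twist":0,"jaw":-1}
  ]
}}

```text
time_s: 18.9
ee_pos: [0.5624, -0.0582, 0.2154]
orientation: [0.713, 0.701, 0.0, 0.0]
ft_force: [-2.2, 0.7, -1.4]
width: 0.0228
grasp_force: 98.4
```

```bash
python3 ctl.py down "[[(.02,0)]*5]" "[10,4,-0.12]"
```

```text
Traceback (most recent call last):
  File "ctl.py", line 36, in <module>
    calls=ast.literal_eval(sys.argv[2]) if len(sys.argv)>2 else []  # list of calls, each list of (dx,dy)
          ~~~~~~~~~~~~~~~~^^^^^^^^^^^^^
ValueError: malformed node or string on line 1: <ast.BinOp object at 0x7fe6f89e0e90>
```

>>> {"fn": "drive_tool", "kwargs": {
  "deltas": [
    {"dx":0,"dy":0,"dz":0,"twist":0,"jaw":-1},
    {"dx":0,"dy":0,"dz":0,"twist":0,"jaw":-1},
    {"dx":0,"dy":0,"dz":0,"twist":0,"jaw":-1},
    {"dx":0,"dy":0,"dz":0,"twist":0,"jaw":-1}
  ]
}}

```text
time_s: 19.3
ee_pos: [0.5624, -0.0581, 0.2154]
orientation: [0.713, 0.701, -0.0, 0.0]
ft_force: [-2.3, 0.1, -2.0]
width: 0.0232
grasp_force: 98.4
```

```bash
python3 ctl.py down "[[(0,0)]*4]" "[10,4,-0.12]"; python3 -c "
import cv2;im=cv2.imread('pics/last.png');cv2.imwrite('pics/c7.png',cv2.resize(im[130:260,150:490],(800,306),interpolation=2))"
```

```text
Traceback (most recent call last):
  File "ctl.py", line 36, in <module>
    calls=ast.literal_eval(sys.argv[2]) if len(sys.argv)>2 else []  # list of calls, each list of (dx,dy)
          ~~~~~~~~~~~~~~~~^^^^^^^^^^^^^
ValueError: malformed node or string on line 1: <ast.BinOp object at 0x7fa27abe0e90>
```

View pics/c7.png

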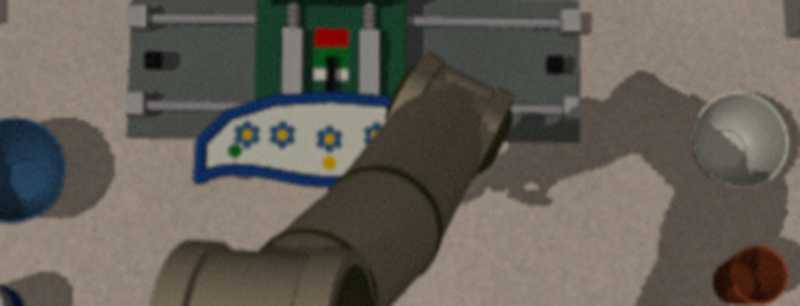

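This picture, from t = 18.35, shows the black pointer tip inside the green strip at crop (331,60), the platter resting against the roller by the red dot, and the bowls and the terracotta cup where they were. Now I'll measure the carriage's speed with repeated looks.

Run:
```python
from look import look
for i in range(10): look(False)
```

```text
t 19.30 u -0.0889 tx 0.5633 z 0.2154 dots [('g', 16, np.float64(0.0287), np.float64(0.0291))] | c 0.0287 h 0.0291 e -0.11755098834669012 h from tx 0.02937535696702377 F [-3.2 -0.5 -2. ]
t 19.35 u -0.0888 tx 0.5632 z 0.2154 dots [('g', 16, np.float64(0.0287), np.float64(0.0292))] | c 0.0287 h 0.0292 e -0.11753376347416433 h from tx 0.02935311146097083 F [-2.9 -1.  -2.2]
t 19.40 u -0.0888 tx 0.5633 z 0.2154 dots [('g', 16, np.float64(0.0287), np.float64(0.0291))] | c 0.0287 h 0.0291 e -0.11754018627440999 h from tx 0.02939193581733842 F [-2.7 -0.1 -1.8]
t 19.45 u -0.0889 tx 0.5633 z 0.2154 dots [('g', 16, np.float64(0.0287), np.float64(0.0292))] | c 0.0287 h 0.0292 e -0.11757044425057807 h from tx 0.029369335562559145 F [-3.6  0.3 -1.6]
t 19.50 u -0.0888 tx 0.5633 z 0.2154 dots [('g', 16, np.float64(0.0287), np.float64(0.0291))] | c 0.0287 h 0.0291 e -0.11754399967198992 h from tx 0.029369012401256986 F [-2.8 -0.8 -1.4]
t 19.55 u -0.0888 tx 0.5633 z 0.2154 dots [('g', 16, np.float64(0.0287), np.float64(0.0291))] | c 0.0287 h 0.0291 e -0.11753475769182956 h from tx 0.02936907879087316 F [-3.7  0.1 -1.4]
t 19.60 u -0.0889 tx 0.5632 z 0.2154 dots [('g', 16, np.float64(0.0287), np.float64(0.0292))] | c 0.0287 h 0.0292 e -0.11755609420322523 h from tx 0.029344975740921993 F [-2.8  0.2 -1.6]
t 19.65 u -0.0889 tx 0.5632 z 0.2154 dots [('g', 16, np.float64(0.0286), np.float64(0.0292))] | c 0.0286 h 0.0292 e -0.11746821148527027 h from tx 0.029349895870323175 F [-3.8  0.2 -1.3]
t 19.70 u -0.0888 tx 0.5632 z 0.2154 dots [('g', 16, np.float64(0.0287), np.float64(0.0291))] | c 0.0287 h 0.0291 e -0.11754469208450674 h from tx 0.029360075347108903 F [-2.6 -0.  -1.8]
t 19.75 u -0.0889 tx 0.5632 z 0.2154 dots [('g', 16, np.float64(0.0286), np.float64(0.0291))] | c 0.0286 h 0.0291 e -0.11750647269427039 h from tx 0.029353599765461973 F [-2.4 -0.2 -2.2]
```

The carriage is at rest (c = 28.7 mm), the head is at 29 mm and the roller is 2.5 mm from the deepest point. I'm handing the job in.

```bash
python3 -c "
from workcell import env
print(env.close_job())"
```

```text
the job is handed in; nothing more can be done
None
```

I handed the job in with the roller held in the red-dot hollow: head pushed back about 29 mm, carriage at rest 29 mm from mid-travel, after about five seconds on the crown. The hand-in gave no verdict.

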